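Gather wireless sensor pods on the charger, stack the empty trays, start the charge

TASK

Tidy up after the recording session: move every white sensor pod out of the two loose grey trays into free pockets of the rack on the charger, one pod to a pocket, upright and right down on the pocket floor, and stack the two emptied trays squarely one on top of the other on the flat aluminium stand. When all the pods are in the rack, and not before, start the charger: push its sprung knob down and, keeping it pressed, turn it clockwise as far as it goes, then let it spring back up. Leave the other things on the desk where they are.

Things in the scene. Friction and masses are not known exactly. Their poses are not given: they have to be found in the camera images.
- pod1_mid (a point): a sensor pod (one of up to nine, all alike; not every one is present): upright white cylinder, diameter 30 mm, height 32 mm, 30 g, grey band, small steel disc on its top. This point is its centre, 16 mm above its underside; z is its own upward axis
- pod2_mid (a point): a sensor pod (one of up to nine, all alike; not every one is present): upright white cylinder, diameter 30 mm, height 32 mm, 30 g, grey band, small steel disc on its top. This point is its centre, 16 mm above its underside; z is its own upward axis
- pod3_mid (a point): a sensor pod (one of up to nine, all alike; not every one is present): upright white cylinder, diameter 30 mm, height 32 mm, 30 g, grey band, small steel disc on its top. This point is its centre, 16 mm above its underside; z is its own upward axis
- pod4_mid (a point): a sensor pod (one of up to nine, all alike; not every one is present): upright white cylinder, diameter 30 mm, height 32 mm, 30 g, grey band, small steel disc on its top. This point is its centre, 16 mm above its underside; z is its own upward axis
- pod5_mid (a point): a sensor pod (one of up to nine, all alike; not every one is present): upright white cylinder, diameter 30 mm, height 32 mm, 30 g, grey band, small steel disc on its top. This point is its centre, 16 mm above its underside; z is its own upward axis
- pod6_mid (a point): a sensor pod (one of up to nine, all alike; not every one is present): upright white cylinder, diameter 30 mm, height 32 mm, 30 g, grey band, small steel disc on its top. This point is its centre, 16 mm above its underside; z is its own upward axis
- pod7_mid (a point): a sensor pod (one of up to nine, all alike; not every one is present): upright white cylinder, diameter 30 mm, height 32 mm, 30 g, grey band, small steel disc on its top. This point is its centre, 16 mm above its underside; z is its own upward axis
- pod8_mid (a point): a sensor pod (one of up to nine, all alike; not every one is present): upright white cylinder, diameter 30 mm, height 32 mm, 30 g, grey band, small steel disc on its top. This point is its centre, 16 mm above its underside; z is its own upward axis
- pod9_mid (a point): a sensor pod (one of up to nine, all alike; not every one is present): upright white cylinder, diameter 30 mm, height 32 mm, 30 g, grey band, small steel disc on its top. This point is its centre, 16 mm above its underside; z is its own upward axis
- trayA_grip (a point): loose grey stacking tray 128 x 128 mm, 220 g, 2 x 2 pockets 36 mm wide centred 32 mm either side of its middle in x and y; pocket floor 4 mm, pocket walls 12 mm above its underside. Grip fin in the middle, 26 mm (x) by 14 mm (y), top 42 mm above the underside. This point is the fin's centre, 27 mm above the underside; x along the fin, z up
- trayB_grip (a point): second loose tray, the same as trayA, its point and axes too. Both have 12 mm square posts at the four corners, tops 46 mm above the underside: a tray stacked on another rests with its flat underside on these posts, so that it sits exactly 46 mm higher
- rack (a point): middle of the fixed grey rack of 3 x 2 pockets on the charger, at pocket floor level (49 mm above the desk); x along its long side, away from the knob, z up. Pocket centres x = -64, 0, 64 mm, y = -32, 32 mm; pockets 36 mm wide, walls 8 mm high. A pod fully home has its centre 16 mm above this level. One pod is in it from the start; there are free pockets for all the others
- charger: fixed black box 292 (x) x 148 (y) x 45 mm, its place and heading vary; origin under its centre, axes as the rack's. Carries the rack (middle at x = 46 mm) and the knob (x = -98 mm), whose fixed dark guard, 37 to 49 mm from the knob's axis, is no higher than the fully pressed knob's flange plus 2.5 mm
- stand_top (a point): flat square aluminium stand 136 x 136 mm, 10 mm high, black rubber top, fixed to the desk; this point is the middle of its top, axes along its sides
- knob_grip (a point): centre of the charger knob's grip bar, on the turning axis, 81 mm above the desk when up. Black bar 46 mm long (x), 14 mm wide (y), 24 mm high; its foot, 12 mm below this point, stands on a round flange 68 mm across on which fingertips can push. z up. A steel lug on the flange is caught beside the guard until the knob is pressed
- knob_press (a joint): how far the knob is pushed down, m: 0 up (sprung), 0.007 fully down; takes 3.5 N to start, 8.5 N fully down. It turns only when pressed 0.0055 or more; between its two end positions the guard keeps it down
- knob_turn (a joint): angle of the knob, rad: 0 at the start, grows clockwise seen from above to the stop at 1.2, where it springs up again by itself when let go; turning friction 0.02 N m
Things that resemble listed ones, but are neither listed nor needed, are in the scene too. What is shaped like the part that bears pod8_mid but red is not meant.

How it is judged:
By the outcome, as a careful person would: the job done as asked, in the order asked, and still so for the second after the job is handed in, with the robot touching nothing.
Of pod1, pod2, pod3 only 1 to 1 are there at a start; the rules pass over those that are not, and their reading is None.
Of pod4, pod5, pod6, pod7, pod8, pod9 only 4 to 5 are there at a start; the rules pass over those that are not, and their reading is None.
At some moment in a run one of trayA, trayB may be knocked a few centimetres aside while the robot is not near it.
It also fails if it takes over 210 s, if anything falls off the work surface, if the arm or the gripper's body presses on something with over 40 N, if the wrist force passes 120 N, or if a joint passes its speed limit or range.

ROBOT

A 6-joint arm with a two-finger parallel gripper is mounted at the origin on the work surface. World frame = base frame: x ahead of the robot, y to its left, z up, the work surface at z = 0. Lengths are in m, angles in degrees, forces in N, time in s.
With the tool pointing down it reaches from about 0.25 to 0.725 m from the base axis. Payload 9.7 kg.
Tool frame: the origin (TCP) lies midway between the tips of the shut fingers; the grasp point (between the pads) lies 19 mm behind it (r.grip_depth is the distance from the TCP to the grasp point, in m); z points along the fingers, y is the direction in which the jaws open and shut (so a half turn about z gives the same grasp; the last joint's range is limited). The gripper opens to 85 mm and grips with 20 to 120 N. Pads are 22 mm wide; open, the fingers measure 114 mm over their backs; the gripper's body (76 mm by 85 mm) begins 54 mm behind the grasp point. The pads swing forward as they close: fully open they stand 13 mm farther back than shut.
Start: joints at [75.974, 4.979, 10.078, 95.1, 0, 90], TCP at [0.133, 0.534, 0.231] pointing down, gripper open.
Joint ranges: [-179.16, 179.16], [-48.56, 103.87], [-65.8, 70.77], [-126.05, 130.52], [-82.76, 87.17], [-180, 180]. Speed limits (degrees/s): [127.2, 127.2, 147.25, 180, 180, 180].

INTERFACE

Orientations are given as [roll, pitch, yaw] about the fixed x, y, z axes, in that order (R = Rz(yaw) Ry(pitch) Rx(roll)).
In Python, from workcell import r, vision gives the robot as it stands. The module is installed in compiled form; this text tells all that it offers.
- The arm moves only by the tool servo_tool, never from a script. Its argument "targets" is a list of rows, each a list of 2 entries, a list of its own where there are three numbers: the shift along the world's x, y, z in cm, then the turn, a rotation vector about the world's x, y, z in degrees. In form: [[[tx, ty, tz], [rx, ry, rz]], ...]. A call has 1 to 12 rows; each row shifts and turns the commanded pose from where the row before left it; what a row does not reach is not made up. A row lasts 1/12 s, in which the tool goes at most 41.7 mm and 7.16 degrees, less where a joint would pass 70% of its speed; a pose out of reach is approached as far as the arm can. A call is refused whole if a number of a shift passes 4.17 or a number of a turn 7.16, either way. A call with a gripper value outside its range is refused whole. "fingers" is the opening, from 0 (shut) to 1 (fully open), set as the call begins (left out, the last holds). The fingers move at their own pace and stop on an object; the grip force is fixed at half the most. Time passes only in rows, so rows that do not move let the fingers close. It gives the time, the measured TCP pose, the force and the opening at its end, in the units of the state.
- r.state(): the state, without advancing time (a new reading comes with each control period).
- vision.camera(name): name is "scene" or "top"; returns a dict with "color" (480x640x3 uint8, blue, green, red), "intrinsics" (3x3 intrinsics, pixels), "dist_coeffs" ([k1, k2, p1, p2, k3] as OpenCV has them; the pictures are not rectified), "R" (3x3) and "t" (3): a world point X has camera coordinates R X + t. Camera axes: x right, y down, z forward; pixel columns grow to the right and rows downward; lengths in m; the calibration is good to about 2 mm. A picture is of the moment at which its call begins. There is no depth.
- r.close_job(): hands the job in, once; it reports no verdict.
The state is a dict: "time_s": time; "joints": joint angles; "qd": joint speeds; "effort": joint torques, N m; "tool_pos": TCP position; "eef_rot": TCP orientation; "contact_force": force on the tool from outside, world axes, zero at the start; "ft_torque": the same for the moment, N m; "width": finger opening in m.
Only numpy, scipy, OpenCV 4.12 (cv2) and the standard library are available. Lean on these libraries where they do the work, as an engineer would, in place of code of your own. Each camera call takes 0.05 s, during which the arm holds its last target.

## Working session

There is one attempt and no reset: what is moved stays moved. The work goes in short steps, Python scripts to look and compute and a tool call to move; the robot and the scene stay as the last step left them, time stands still between calls to the robot, and variables do not carry over. Pictures are saved under pics/ and viewed, and the job is handed in when it is done.

Besides the shell and the picture viewer there is one more tool, called after "Call:" as a command line: name --argument value ..., lists and objects as JSON in quotes. servo_tool: Moves the arm, as the interface text tells. Its arguments: {"type":"object","properties":{"targets":{"type":"array"},"fingers":{"type":"number"}},"required":["targets"]}

```bash
mkdir -p pics; ls
python3 - <<'E'
from workcell import r, vision
import cv2
s=r.state(); print(s, r.grip_depth)
for n in("scene","top"):
    c=vision.camera(n); cv2.imwrite(f"pics/{n}0.png",c["color"]); print(n,c["intrinsics"],c["dist_coeffs"],c["R"],c["t"])
E
```

```text
pics
{'time_s': 0.0, 'joints': array([ 7.59755974e+01,  5.00971809e+00,  1.00315590e+01,  9.51005910e+01,
       -2.31394871e-04,  8.99986504e+01]), 'qd': array([-0.02803124,  0.02277653, -0.02336103, -0.00805965,  0.03537655,
       -0.01549081]), 'effort': array([ 6.12775129e-04, -5.20386565e+01,  4.64801466e+01,  1.64480740e-02,
       -2.05864637e-05,  2.18917705e-06]), 'tool_pos': array([0.13322329, 0.53335686, 0.23057042]), 'eef_rot': array([-1.79921250e+02,  2.29539667e-04,  1.65976947e+02]), 'contact_force': array([ 0.17350895, -0.39897017, -0.39092717]), 'ft_torque': array([ 0.02455642, -0.01616714, -0.0434337 ]), 'width': 0.08563743933352973} 0.0187
scene [[518.15803411   0.         326.05813749]
 [  0.         518.15803411 246.04771633]
 [  0.           0.           1.        ]] [-0.03128749  0.          0.          0.          0.        ] [[-0.03645871  0.99928371 -0.01014005]
 [ 0.6745806   0.01712322 -0.73800258]
 [-0.73730033 -0.03374691 -0.6747217 ]] [-0.01974575 -0.25860851  1.45453598]
top [[618.44718073   0.         322.17576486]
 [  0.         618.44718073 231.43869739]
 [  0.           0.           1.        ]] [-0.22172617  0.          0.          0.          0.        ] [[-5.94820700e-04 -9.99975481e-01 -6.97738139e-03]
 [-9.84165741e-01  1.82212690e-03 -1.77241288e-01]
 [ 1.77249656e-01  6.76147294e-03 -9.84142694e-01]] [0.03669779 0.51795707 1.52382487]
```

View pics/scene0.png

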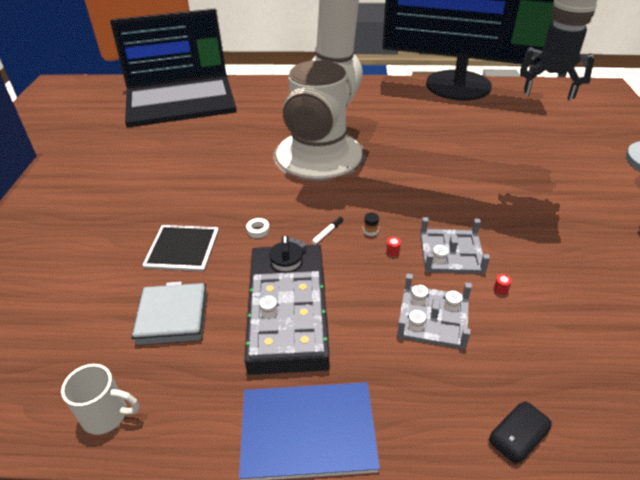

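View pics/top0.png

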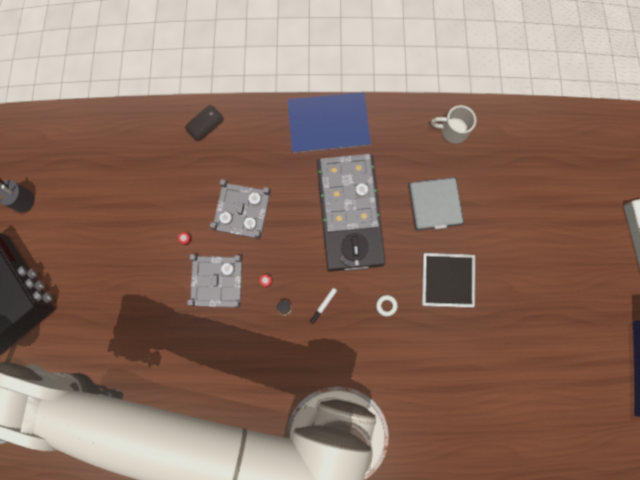

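Run:
```python
import cv2
t=cv2.imread("pics/top0.png"); s=cv2.imread("pics/scene0.png")
def crop(im,x0,y0,x1,y1,k,n): cv2.imwrite("pics/"+n,cv2.resize(im[y0:y1,x0:x1],None,fx=k,fy=k,interpolation=cv2.INTER_CUBIC))
crop(t,170,170,300,320,4,"t_tr.png"); crop(t,300,140,490,320,4,"t_ch.png")
crop(s,380,200,520,350,4,"s_tr.png"); crop(s,140,200,340,375,4,"s_ch.png")
```

```text
(no output)
```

View pics/t_tr.png

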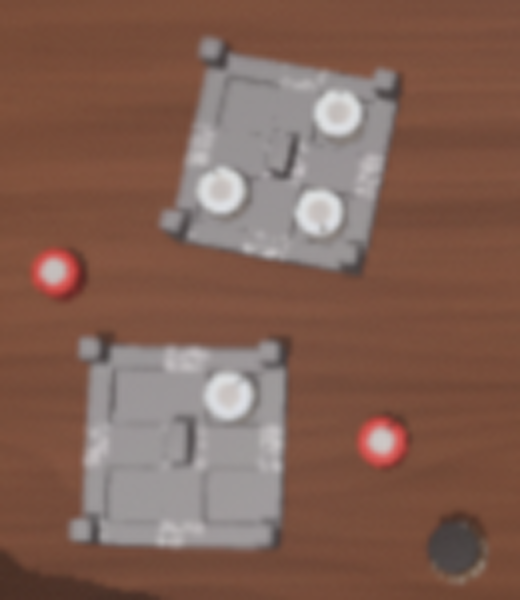

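View pics/t_ch.png

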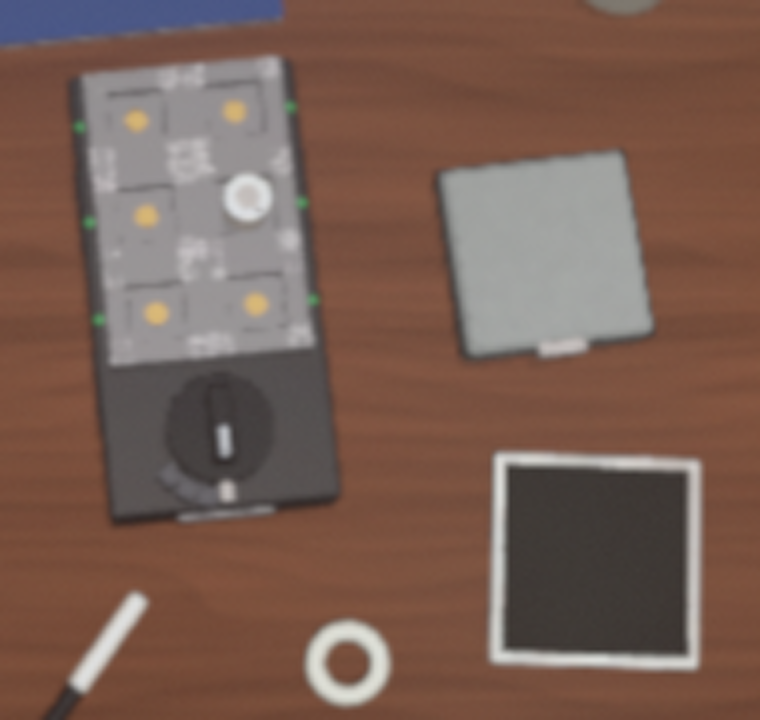

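View pics/s_tr.png

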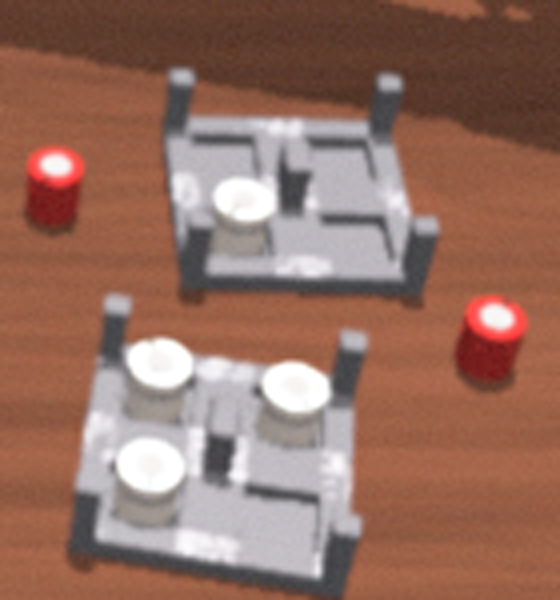

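View pics/s_ch.png

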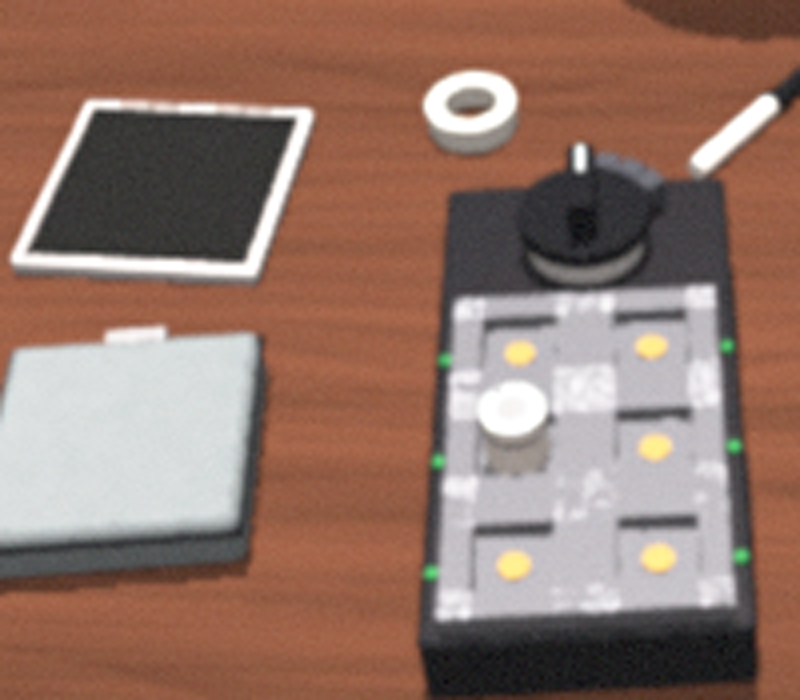

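```bash
cat > h.py <<'E'
import numpy as np, cv2, sys
from scipy.optimize import least_squares
def cams(names=("scene","top"),tag=None):
    from workcell import vision
    C={}
    for n in names:
        c=vision.camera(n); C[n]=c
        if tag: cv2.imwrite(f"pics/{n}{tag}.png",c["color"])
        np.savez(f"{n}_cal.npz",K=c["intrinsics"],d=c["dist_coeffs"],R=c["R"],t=c["t"])
    return C
def cal(n):
    z=np.load(f"{n}_cal.npz"); return z["K"],z["d"],z["R"],z["t"]
def proj(n,X):
    K,d,R,t=cal(n); return cv2.projectPoints(np.atleast_2d(np.asarray(X,float)),cv2.Rodrigues(R)[0],t,K,d)[0].reshape(-1,2)
def ray(n,p):
    K,d,R,t=cal(n); u=cv2.undistortPoints(np.array([[p]],float),K,d).ravel()
    v=R.T@np.array([u[0],u[1],1]); return -R.T@t, v/np.linalg.norm(v)
def atz(n,p,z):
    o,v=ray(n,p); return o+v*(z-o[2])/v[2]
def tri(ps,pt):
    A=[];b=[]
    for n,p in(("scene",ps),("top",pt)):
        o,v=ray(n,p); P=np.eye(3)-np.outer(v,v); A.append(P);b.append(P@o)
    A=np.vstack(A);b=np.hstack(b); X=np.linalg.lstsq(A,b,rcond=None)[0]
    return X,np.linalg.norm(A@X-b)
def crop(im,x0,y0,x1,y1,k,n,step=10):
    o=cv2.resize(im[y0:y1,x0:x1],None,fx=k,fy=k,interpolation=cv2.INTER_CUBIC)
    for x in range((x0//step+1)*step,x1,step):
        X=int((x-x0+.5)*k); cv2.line(o,(X,0),(X,6),(0,255,255),1); cv2.putText(o,str(x),(X-12,18),0,.4,(0,255,255),1)
    for y in range((y0//step+1)*step,y1,step):
        Y=int((y-y0+.5)*k); cv2.line(o,(0,Y),(6,Y),(0,255,255),1); cv2.putText(o,str(y),(8,Y+4),0,.4,(0,255,255),1)
    cv2.imwrite("pics/"+n,o)
E
python3 - <<'E'
from h import *
cams()
t=cv2.imread("pics/top0.png"); s=cv2.imread("pics/scene0.png")
crop(t,205,175,279,245,8,"a1.png");crop(t,180,245,275,315,8,"a2.png");crop(s,390,265,480,352,8,"a3.png",10) 
crop(s,410,210,500,280,8,"a4.png")
E
```

```text
(no output)
```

View pics/a1.png

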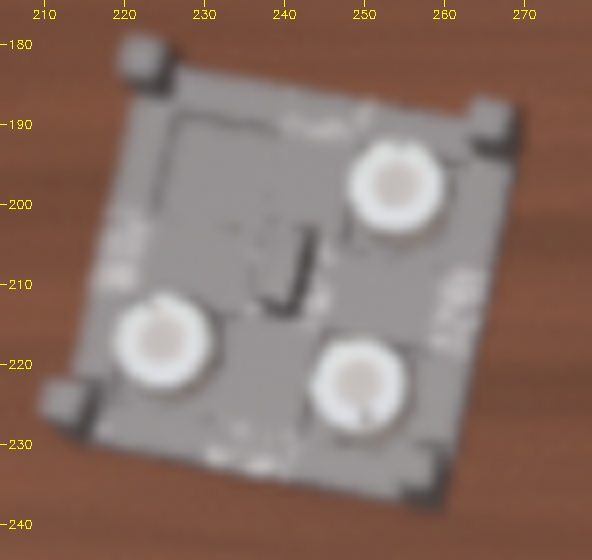

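View pics/a2.png

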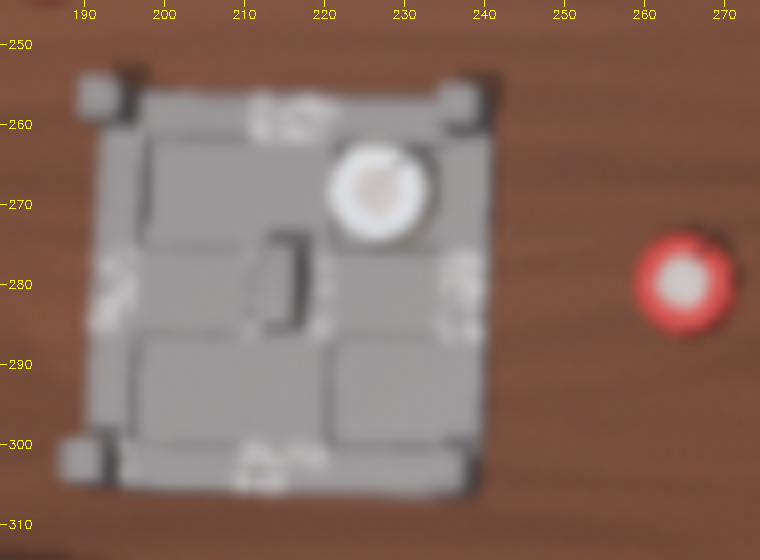

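View pics/a3.png

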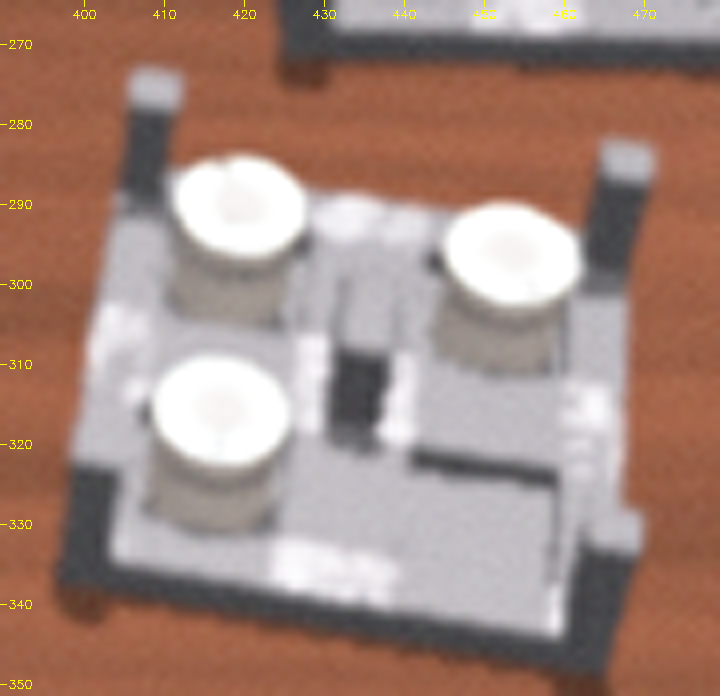

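View pics/a4.png

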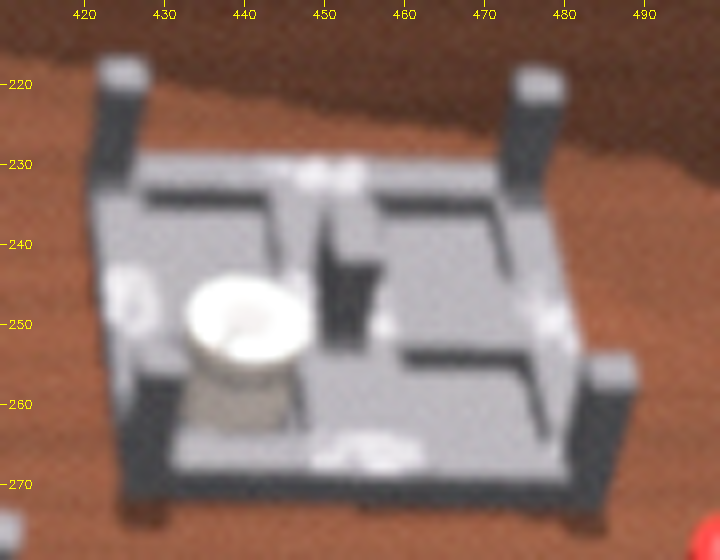

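Run:
```python
from h import *
L={"F++":((467,331.5),(222,181.5)),"F-+":((468,285),(212.5,224.5)),"F--":((409,275),(257,232)),
"podF+-":((417,315.5),(254,198)),"podF-+":((453.5,296),(224.7,217)),"podF--":((419.3,290.5),(249.3,222.5)),
"N++":((485.5,256),(191.7,256.5)),"N-+":((477,220),(189.5,302)),"N--":((425,219),(235.5,301.5)),"podN+-":((440.5,249.5),(226.5,268.5))}
for k,v in L.items():
    X,e=tri(*v); print(k,X.round(4),round(e,4), proj("scene",X).round(1)-v[0], proj("top",X).round(1)-v[1])
```

```text
F++ [0.6516 0.2982 0.0424] 0.0016 [[-0.7  0. ]] [[-0.4 -0.1]]
F-+ [0.5372 0.3187 0.044 ] 0.0012 [[-0.4  0. ]] [[-0.3  0. ]]
F-- [0.5167 0.2034 0.0481] 0.0021 [[-0.8  0. ]] [[-0.6  0. ]]
podF+- [0.6089 0.2135 0.0336] 0.0006 [[-0.2  0. ]] [[-0.2  0. ]]
podF-+ [0.5586 0.2889 0.0347] 0.0009 [[-0.3  0. ]] [[-0.2  0. ]]
podF-- [0.5442 0.2242 0.0331] 0.0003 [[-0.1  0. ]] [[-0.1  0. ]]
N++ [0.4539 0.3694 0.0449] 0.0001 [[0. 0.]] [[0. 0.]]
N-+ [0.3377 0.3717 0.0462] 0.0007 [[-0.2  0. ]] [[-0.2  0. ]]
N-- [0.3398 0.2542 0.0483] 0.0013 [[-0.4  0. ]] [[-0.4  0. ]]
podN+- [0.4247 0.2806 0.0342] 0.0006 [[-0.2  0. ]] [[-0.2  0. ]]
```

Run:
```python
from h import *
t=cv2.imread("pics/top0.png"); s=cv2.imread("pics/scene0.png")
crop(t,312,148,392,278,6,"b1.png");crop(t,415,245,485,315,8,"b2.png");crop(s,240,235,335,330,8,"b3.png",10) 
crop(s,240,290,335,375,8,"b4.png");crop(s,140,220,225,275,8,"b5.png")
```

```text
(no output)
```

View pics/b1.png

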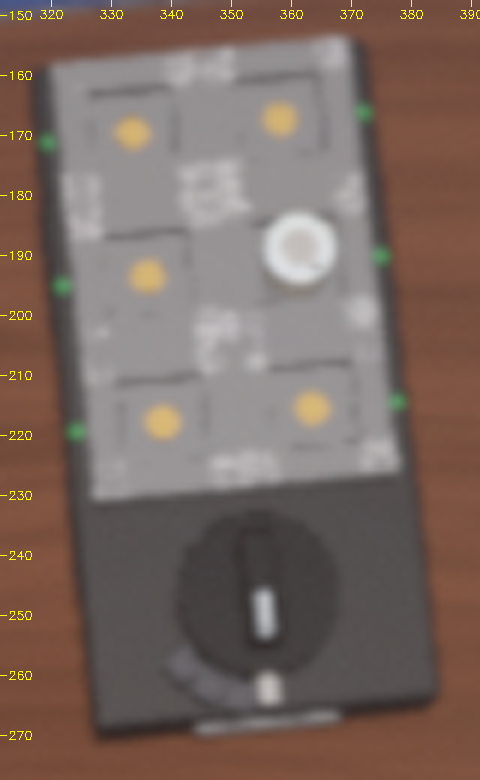

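View pics/b2.png

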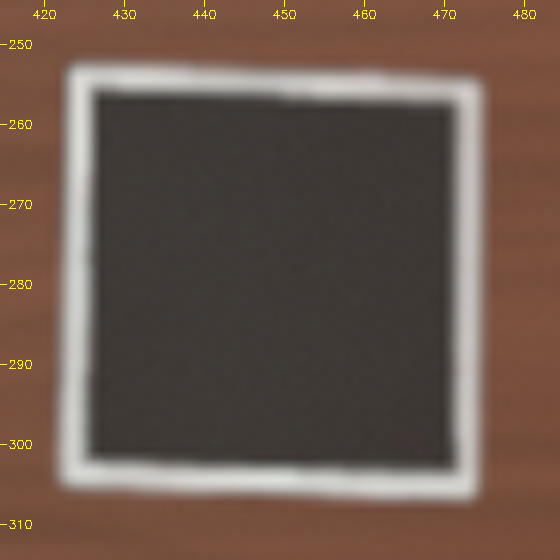

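View pics/b3.png

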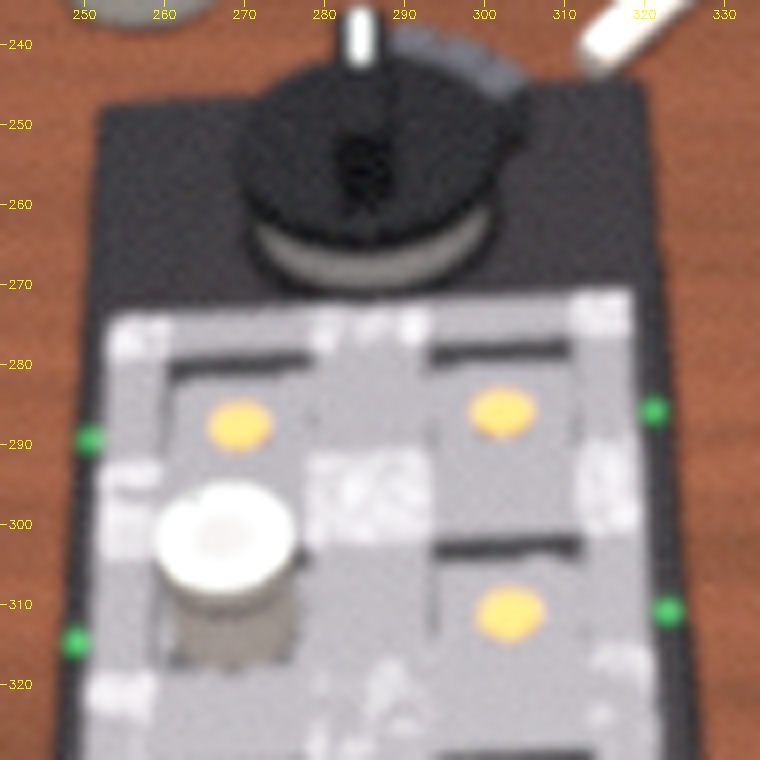

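View pics/b4.png

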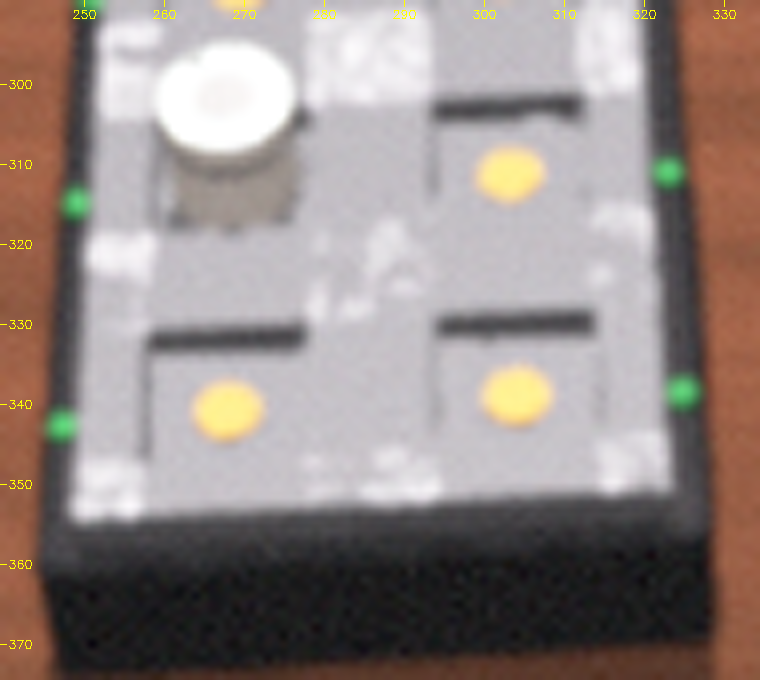

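View pics/b5.png

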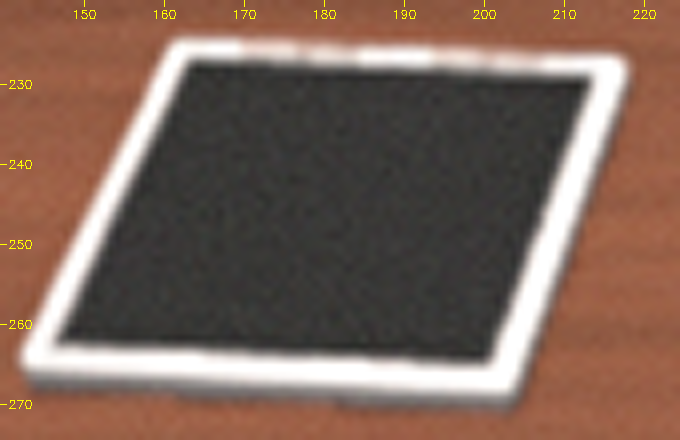

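Run:
```python
from h import *
L={"p++":((304,339),(333.5,169.5)),"p+-":((268,341),(358,167.5)),"p0+":((303.2,311.2),(336,193.3)),"p-+":((302.3,286),(338.7,217.7)),"p--":((269.3,287.5),(363.5,215.5)),
"pod":((267.5,301.8),(361.3,188.5)),
"s++":((201,264.8),(426,256)),"s+-":((146.8,262.5),(471.8,257)),"s-+":((213.5,229),(425.5,302.3)),"s--":((163.5,228),(471.3,303.3)),
"o++":((204.5,269),(423.3,253)),"o+-":((142,265.5),(474.7,254.5)),"o-+":((218,227.5),(422,305)),"o--":((161,225),(474,306.7)),
}
T={}
for k,v in L.items():
    X,e=tri(*v); T[k]=X; print(k,X.round(4),round(e,4), (proj("top",X)-v[1]).round(1))
# fits
def fit(model,keys,z,names=("scene","top")):
    def f(q):
        c,s=np.cos(q[2]),np.sin(q[2]); r=[]
        for k in keys:
            m=model[k]; X=[q[0]+c*m[0]-s*m[1],q[1]+s*m[0]+c*m[1],z+m[2]]
            if "scene" in names: r+=list((proj("scene",X)[0]-L[k][0]))
            if "top" in names: r+=list((proj("top",X)[0]-L[k][1]))
        return np.array(r)
    o=least_squares(f,[*np.mean([T[k][:2] for k in keys],0),0]); return o.x,np.abs(o.fun).max()
M={"p++":(.064,.032,0),"p+-":(.064,-.032,0),"p0+":(0,.032,0),"p-+":(-.064,.032,0),"p--":(-.064,-.032,0),"pod":(0,-.032,.032)}
for n in(("scene","top"),("scene",),("top",)):
    q,e=fit(M,list(M),.049,n); print("rack",n,q[:2].round(4),np.degrees(q[2]).round(2),e)
M={"o++":(.068,.068,0),"o+-":(.068,-.068,0),"o-+":(-.068,.068,0),"o--":(-.068,-.068,0)}
for n in(("scene","top"),("scene",),("top",)):
    q,e=fit(M,list(M),.010,n); print("stand",n,q[:2].round(4),np.degrees(q[2]).round(2),e)
q,e=fit({"p++":(.064,.032,0),"p+-":(.064,-.032,0),"p0+":(0,.032,0),"p-+":(-.064,.032,0),"p--":(-.064,-.032,0),"pod":(0,-.032,.032)},["p++","p+-","p0+","p-+","p--","pod"],.049)
c,s=np.cos(q[2]),np.sin(q[2])
for x in(-.064,0,.064):
  for y in(-.032,.032): print(x,y,(q[0]+c*x-s*y).round(4),(q[1]+s*x+c*y).round(4), np.hypot(q[0]+c*x-s*y,q[1]+s*x+c*y).round(3))
k=(q[0]-.144*c,q[1]-.144*s); print("knob",k, proj("top",[*k,.093]),proj("scene",[*k,.093]))
```

```text
p++ [0.6806 0.0062 0.048 ] 0.0006 [[ 0.2 -0. ]]
p+- [ 0.6862 -0.0574  0.0471] 0.0007 [[ 0.2 -0. ]]
p0+ [6.17e-01 3.00e-04 4.87e-02] 0.0003 [[ 0.1 -0. ]]
p-+ [ 0.553  -0.0061  0.049 ] 0.0001 [[ 0. -0.]]
p-- [ 0.5587 -0.0698  0.0489] 0.0008 [[ 0.2 -0. ]]
pod [ 0.622  -0.0633  0.0788] 0.0006 [[ 0.2 -0. ]]
s++ [ 0.4595 -0.2334  0.0093] 0.0004 [[ 0.1 -0. ]]
s+- [ 0.456  -0.3542  0.0097] 0.0002 [[-0.1  0. ]]
s-+ [ 0.3395 -0.2297  0.0084] 0.001 [[ 0.3 -0.1]]
s-- [ 0.3356 -0.3502  0.0057] 0.0006 [[ 0.2 -0. ]]
o++ [ 0.4677 -0.2261  0.0049] 0.0013 [[-0.3  0.1]]
o+- [ 0.463  -0.3631  0.0071] 0.0001 [[ 0. -0.]]
o-+ [ 0.3327 -0.2206  0.0074] 0.0009 [[ 0.2 -0. ]]
o-- [ 0.3268 -0.3574  0.0073] 0.0016 [[ 0.4 -0.1]]
rack ('scene', 'top') [ 0.6199 -0.0317] 5.45 0.599617718853267
rack ('scene',) [ 0.6204 -0.0319] 5.51 0.3751541884936387
rack ('top',) [ 0.6193 -0.0313] 5.39 0.34032353886530586
stand ('scene', 'top') [ 0.3987 -0.291 ] -2.19 1.181254915846523
stand ('scene',) [ 0.4012 -0.2905] -1.85 0.5616235351606065
stand ('top',) [ 0.3971 -0.2909] -2.53 0.3329840585505224
-0.064 -0.032 0.5593 -0.0696 0.564
-0.064 0.032 0.5532 -0.0059 0.553
0 -0.032 0.623 -0.0635 0.626
0 0.032 0.6169 0.0002 0.617
0.064 -0.032 0.6867 -0.0575 0.689
0.064 0.032 0.6806 0.0062 0.681
knob (np.float64(0.4765881299938453), np.float64(-0.045370681735198155)) [[355.23995979 244.62169074]] [[284.58979405 242.80467188]]
```

```bash
cat >> h.py <<'E'
def fitL(M,L,z,names=("scene","top"),q0=(.45,0,0)):
    """M key->(x,y,z) in body; L key->(scene px|None, top px|None)"""
    def f(q):
        c,s=np.cos(q[2]),np.sin(q[2]); r=[]
        for k in L:
            m=M[k]; X=[q[0]+c*m[0]-s*m[1],q[1]+s*m[0]+c*m[1],z+m[2]]
            for i,n in enumerate(("scene","top")):
                if n in names and L[k][i] is not None: r+=list(proj(n,X)[0]-L[k][i])
        return np.array(r)
    o=least_squares(f,q0,x_scale=[.1,.1,.3]); return o.x,o.fun
P=.058
TM={"++":(P,P,.046),"+-":(P,-P,.046),"-+":(-P,P,.046),"--":(-P,-P,.046)}
for a in(1,-1):
    for b in(1,-1): TM["p"+"+-"[a<0]+"+-"[b<0]]=(.032*a,.032*b,.036)
E
python3 - <<'E'
from h import *
F={"++":((467,331.5),(222,181.5)),"-+":((468,285),(212.5,224.5)),"--":((409,275),(257,232)),"+-":(None,(266,189.5))}
N={"++":((485.5,256),(191.7,256.5)),"-+":((477,220),(189.5,302)),"--":((425,219),(235.5,301.5)),"+-":(None,(237,257))}
for nm,L in(("F",F),("N",N)):
  for n in(("scene","top"),("scene",),("top",)):
    q,r=fitL(TM,L,0,n); print(nm,n,q[:2].round(4),np.degrees(q[2]).round(2),r.round(1))
for k,v in {"F+-":((417,315.5),(254,198)),"F-+":((453.5,296),(224.7,217)),"F--":((419.3,290.5),(249.3,222.5)),"N":((440.5,249.5),(226.5,268.5))}.items():
    print(k,atz("scene",v[0],.036).round(4),atz("top",v[1],.036).round(4))
E
```

```text
F ('scene', 'top') [0.5841 0.2507] -10.78 [-1.  -1.1 -0.1 -0.5 -0.3 -0.4 -0.4 -0.5 -0.3  0.6 -1.   0.3 -0.7 -0.7]
F ('scene',) [0.585  0.2516] -10.8 [-0.5 -0.7  0.3 -0.1  0.2  1. ]
F ('top',) [0.5831 0.2492] -10.43 [ 0.2 -0.1  0.3  0.  -0.2  0.5 -0.3 -0.5]
N ('scene', 'top') [0.3959 0.3121] -0.69 [ 0.1 -0.1 -0.1 -0.4 -0.6  0.3  0.2 -0.4 -0.4  0.1 -0.5  1.  -0.5 -0.2]
N ('scene',) [0.3954 0.3126] -1.2 [ 0.1 -0.1 -0.1  0.3  0.  -0.2]
N ('top',) [0.396  0.3115] -0.31 [-0.1 -0.2  0.6 -0.3 -0.1  0.9 -0.4 -0.4]
F+- [0.6109 0.2135 0.036 ] [0.6083 0.2128 0.036 ]
F-+ [0.5597 0.2891 0.036 ] [0.5583 0.2881 0.036 ]
F-- [0.5469 0.2239 0.036 ] [0.5436 0.2236 0.036 ]
N [0.4266 0.2806 0.036 ] [0.4244 0.2799 0.036 ]
```

Call:
servo_tool --targets '[[[1.2,-1.05,0],[0,0,-6.95]],[[1.2,-1.05,0],[0,0,-6.95]],[[1.2,-1.05,0],[0,0,-6.95]],[[1.2,-1.05,0],[0,0,-6.95]],[[1.2,-1.05,0],[0,0,-6.95]],[[1.2,-1.05,0],[0,0,-6.95]],[[1.2,-1.05,0],[0,0,-6.95]],[[1.2,-1.05,0],[0,0,-6.95]],[[1.2,-1.05,0],[0,0,-6.95]],[[1.2,-1.05,0],[0,0,-6.95]],[[1.2,-1.05,0],[0,0,-6.95]],[[1.2,-1.05,0],[0,0,-6.95]]]' --fingers 0.6

```text
time_s: 1.2
tool_pos: [0.2778, 0.407, 0.2312]
eef_rot: [-180.0, 0.0, 82.2]
contact_force: [-0.2, 0.8, -0.4]
width: 0.0509
```

Call:
servo_tool --targets '[[[1.23,-1.055,-1.0],[0,0,-6.9]],[[1.23,-1.055,-1.0],[0,0,-6.9]],[[1.23,-1.055,-1.0],[0,0,-6.9]],[[1.23,-1.055,-1.0],[0,0,-6.9]],[[1.23,-1.055,-1.0],[0,0,-6.9]],[[1.23,-1.055,-1.0],[0,0,-6.9]],[[1.23,-1.055,-1.0],[0,0,-6.9]],[[1.23,-1.055,-1.0],[0,0,-6.9]],[[1.23,-1.055,-1.0],[0,0,-6.9]],[[1.23,-1.055,-1.0],[0,0,-6.9]],[[1.23,-1.055,-1.0],[0,0,-6.9]],[[1.23,-1.055,-1.0],[0,0,-6.9]]]'

```text
time_s: 2.2
tool_pos: [0.4937, 0.1405, 0.1108]
eef_rot: [-173.2, 0.1, 12.2]
contact_force: [0.9, 0.7, 1.0]
width: 0.0512
```

```bash
cat > look.py <<'E'
from h import *
import sys
from workcell import r
tag=sys.argv[1]; C=cams(tag="_"+tag); s=r.state(); print(s["time_s"],s["tool_pos"].round(4),s["eef_rot"].round(2),s["contact_force"].round(1),round(s["width"],4))
# args: cam x0 y0 x1 y1 k
a=sys.argv[2:]
for i in range(0,len(a),6):
    n=a[i]; x0,y0,x1,y1,k=map(int,a[i+1:i+6]); crop(C[n]["color"],x0,y0,x1,y1,k,f"{tag}_{i//6}.png")
E
python3 look.py c scene 390 190 500 290 7 top 170 200 280 310 7; python3 -c "
from h import *
print(proj('scene',[.4254,.2804,.111]),proj('top',[.4254,.2804,.111]))"
```

```text
2.3 [0.4939 0.1373 0.1093] [-173.3     0.26   11.87] [-0.7  0.8  0.1] 0.0511
[[445.42748523 222.17619917]] [[221.39816591 264.43651319]]
```

Run:
```python
from workcell import r
s=r.state()
for k in("time_s","joints","qd","tool_pos","eef_rot","contact_force","ft_torque"): print(k,s[k])
```

```text
time_s 2.3
joints [ 11.81253731  -0.64334142  -9.41264182  81.49363639   6.70170039
 179.94535422]
qd [ 5.26849395e+00 -1.16062464e+00  9.68178587e-01  1.94476589e+00
  5.41618295e-01  2.12832465e-03]
tool_pos [0.49391879 0.13727696 0.10930903]
eef_rot [-173.29805357    0.25655949   11.86681026]
contact_force [-0.73494222  0.81382808  0.12596348]
ft_torque [-0.09354113 -0.03934024  0.01234429]
```

View pics/scene_c.png

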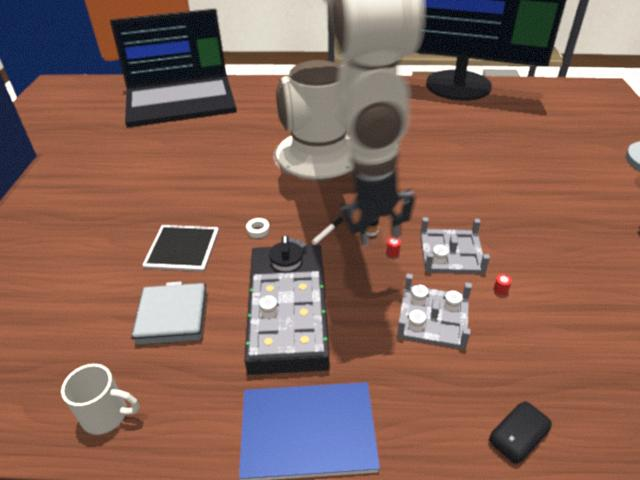

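Call:
servo_tool --targets '[[[0,0,1],[0,0,0]],[[0,0,1],[0,0,0]],[[0,0,1],[0,0,0]],[[0,0,0],[0,0,0]]]'

```text
time_s: 2.63
tool_pos: [0.4937, 0.1438, 0.145]
eef_rot: [-173.3, -0.2, 12.6]
contact_force: [-0.1, -0.6, -0.1]
width: 0.0513
```

Run:
```python
from workcell import r
from scipy.spatial.transform import Rotation as R
s=r.state()
for k in("time_s","joints","tool_pos","eef_rot"): print(k,s[k].round(3) if k!="time_s" else s[k])
A=R.from_euler("xyz",s["eef_rot"],degrees=True)
for y in(170,179.3):
  B=R.from_euler("xyz",[180,0,y],degrees=True); print(y,(B*A.inv()).as_rotvec(degrees=True).round(2))
```

```text
time_s 2.6333
joints [ 12.514  -1.097  -5.928  85.016   6.731 179.943]
tool_pos [0.494 0.144 0.145]
eef_rot [-1.73269e+02 -1.60000e-01  1.25710e+01]
170 [-1.0000e-02 -9.4300e+00  1.5718e+02]
179.3 [  0.79  -9.83 166.45]
```

Call:
servo_tool --targets '[[[-0.285,0.57,0],[0.03,-0.41,6.94]],[[-0.285,0.57,0],[0.03,-0.41,6.94]],[[-0.285,0.57,0],[0.03,-0.41,6.94]],[[-0.285,0.57,0],[0.03,-0.41,6.94]],[[-0.285,0.57,0],[0.03,-0.41,6.94]],[[-0.285,0.57,0],[0.03,-0.41,6.94]],[[-0.285,0.57,0],[0.03,-0.41,6.94]],[[-0.285,0.57,0],[0.03,-0.41,6.94]],[[-0.285,0.57,0],[0.03,-0.41,6.94]],[[-0.285,0.57,0],[0.03,-0.41,6.94]],[[-0.285,0.57,0],[0.03,-0.41,6.94]],[[-0.285,0.57,0],[0.03,-0.41,6.94]]]'

```text
time_s: 3.63
tool_pos: [0.4582, 0.2122, 0.142]
eef_rot: [-176.8, -2.8, 96.3]
contact_force: [0.0, -0.8, -0.5]
width: 0.0513
```

Run:
```python
from workcell import r
from scipy.spatial.transform import Rotation as R
s=r.state()
for k in("time_s","joints","tool_pos","eef_rot"): print(k,s[k].round(4) if k!="time_s" else s[k])
A=R.from_euler("xyz",s["eef_rot"],degrees=True)
for y in(170,179.3):
  B=R.from_euler("xyz",[180,0,y],degrees=True); print(y,(B*A.inv()).as_rotvec(degrees=True).round(2))
```

```text
time_s 3.6333
joints [ 22.814    0.2307  -4.8132  87.2321   3.6066 106.3387]
tool_pos [0.4582 0.2122 0.142 ]
eef_rot [-176.7979   -2.817    96.3249]
170 [ 0.15 -4.57 73.56]
179.3 [ 0.53 -4.63 82.86]
```

Call:
servo_tool --targets '[[[-0.272,0.567,-0.3],[0.04,-0.385,6.9]],[[-0.272,0.567,-0.3],[0.04,-0.385,6.9]],[[-0.272,0.567,-0.3],[0.04,-0.385,6.9]],[[-0.272,0.567,-0.3],[0.04,-0.385,6.9]],[[-0.272,0.567,-0.3],[0.04,-0.385,6.9]],[[-0.272,0.567,-0.3],[0.04,-0.385,6.9]],[[-0.272,0.567,-0.3],[0.04,-0.385,6.9]],[[-0.272,0.567,-0.3],[0.04,-0.385,6.9]],[[-0.272,0.567,-0.3],[0.04,-0.385,6.9]],[[-0.272,0.567,-0.3],[0.04,-0.385,6.9]],[[-0.272,0.567,-0.3],[0.04,-0.385,6.9]],[[-0.272,0.567,-0.3],[0.04,-0.385,6.9]]]'

```text
time_s: 4.63
tool_pos: [0.4254, 0.2802, 0.1059]
eef_rot: [-179.9, 0.1, 179.2]
contact_force: [0.8, -0.7, 0.1]
width: 0.0513
```

```bash
python3 look.py c scene 390 190 500 290 7 top 170 200 280 310 7; python3 -c "
from h import *
print(proj('scene',[.4254,.2804,.106]),proj('top',[.4254,.2804,.106]))"
```

```text
4.7333 [0.425  0.2802 0.1056] [-1.7994e+02  3.0000e-02  1.7906e+02] [-0.3  0.1 -0.7] 0.0512
[[445.07466404 224.05255871]] [[221.74066383 264.69281116]]
```

View pics/c_0.png

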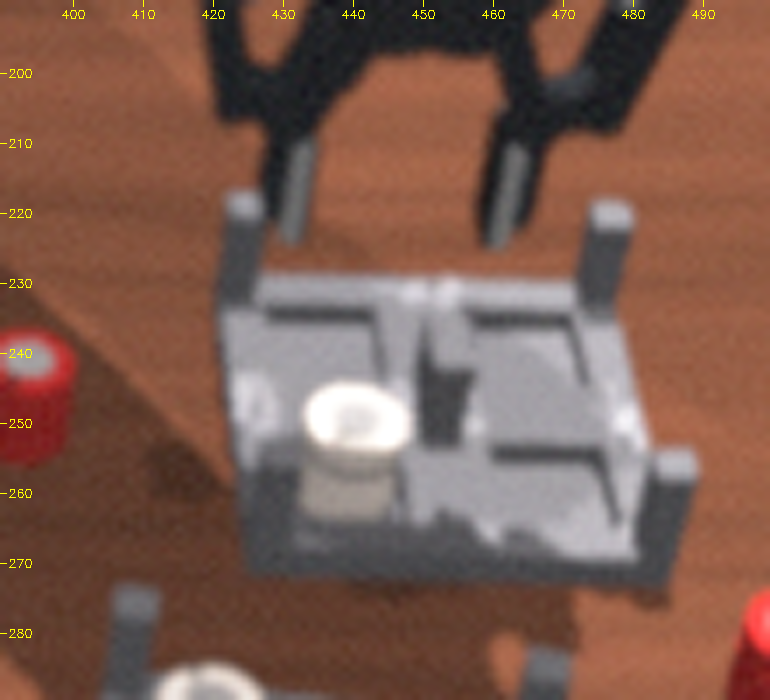

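View pics/c_1.png

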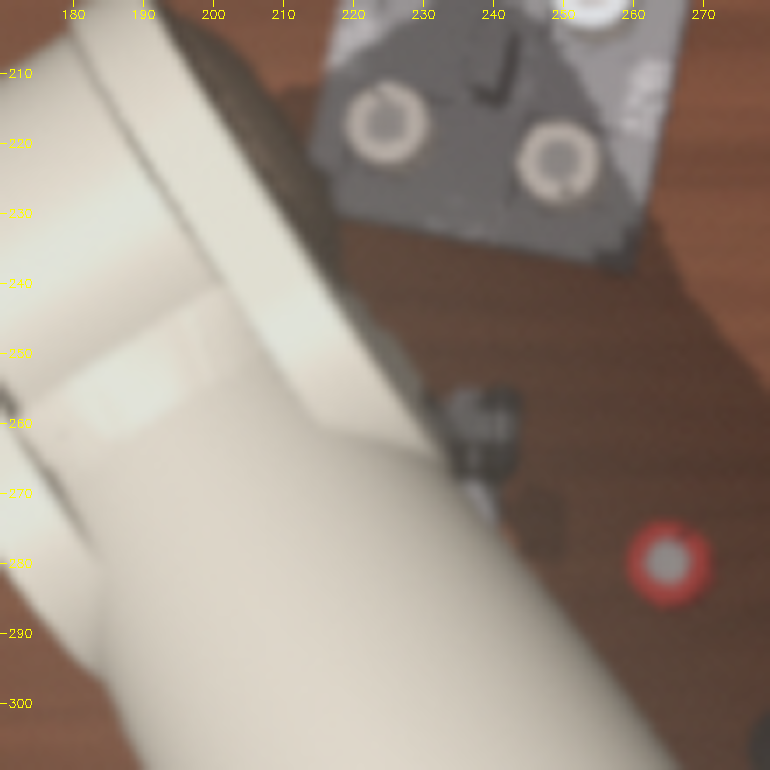

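Call:
servo_tool --targets '[[[0.05,0,-1.5],[0,0,0.2]],[[0,0,-1.5],[0,0,0]],[[0,0,-1.5],[0,0,0]],[[0,0,-1.5],[0,0,0]],[[0,0,-1.0],[0,0,0]],[[0,0,-0.8],[0,0,0]],[[0,0,-0.6],[0,0,0]],[[0,0,-0.5],[0,0,0]],[[0,0,0],[0,0,0]]]'

```text
time_s: 5.48
tool_pos: [0.4263, 0.2787, 0.0158]
eef_rot: [-179.9, -0.0, 178.9]
contact_force: [-1.0, 0.2, -0.3]
width: 0.0514
```

```bash
python3 look.py d scene 390 190 500 290 7
```

```text
5.5833 [0.4267 0.2788 0.0168] [-1.7993e+02  3.0000e-02  1.7893e+02] [-0.1  0.6  0.2] 0.0515
```

View pics/d_0.png

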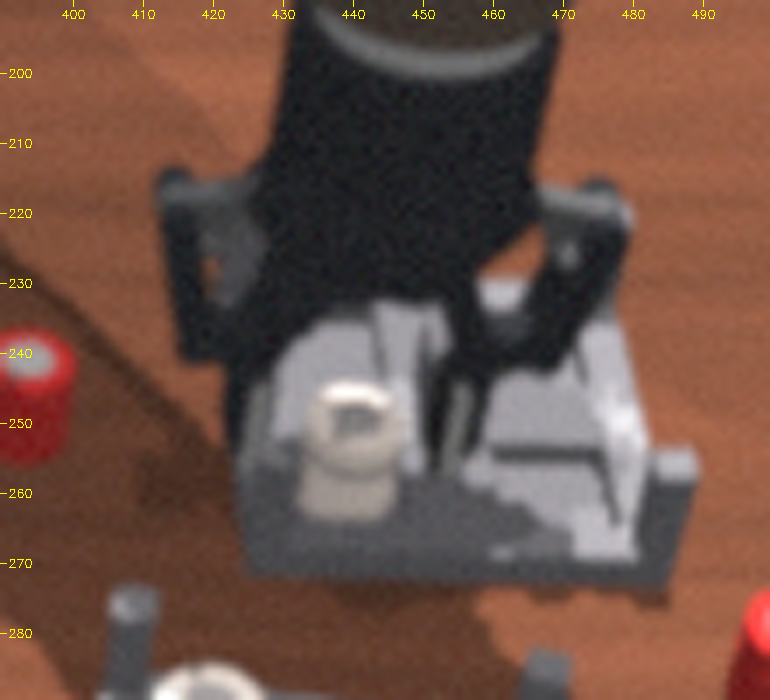

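Call:
servo_tool --targets '[[[0,0,0],[0,0,0]],[[0,0,0],[0,0,0]],[[0,0,0],[0,0,0]],[[0,0,0],[0,0,0]],[[0,0,0],[0,0,0]],[[0,0,0],[0,0,0]]]' --fingers 0

```text
time_s: 6.08
tool_pos: [0.4271, 0.279, 0.0173]
eef_rot: [-180.0, 0.1, 178.9]
contact_force: [-0.8, 0.4, 6.1]
width: 0.0276
```

Call:
servo_tool --targets '[[[0,0,0.3],[0,0,0]],[[0,0,0.6],[0,0,0]],[[0,0,1.2],[0,0,0]],[[0,0,2],[0,0,0]],[[0,0,2],[0,0,0]],[[0,0,2],[0,0,0]],[[0,0,2],[0,0,0]],[[0,0,1],[0,0,0]],[[0,0,0],[0,0,0]]]'

```text
time_s: 6.83
tool_pos: [0.4275, 0.2794, 0.1304]
eef_rot: [179.9, 0.2, 179.0]
contact_force: [-0.9, -0.6, -0.4]
width: 0.0278
```

```bash
python3 look.py e scene 390 170 500 280 7
```

```text
6.9333 [0.4266 0.2787 0.1272] [-1.7992e+02  2.0000e-02  1.7895e+02] [-0.5  0.2 -1. ] 0.028
```

View pics/e_0.png

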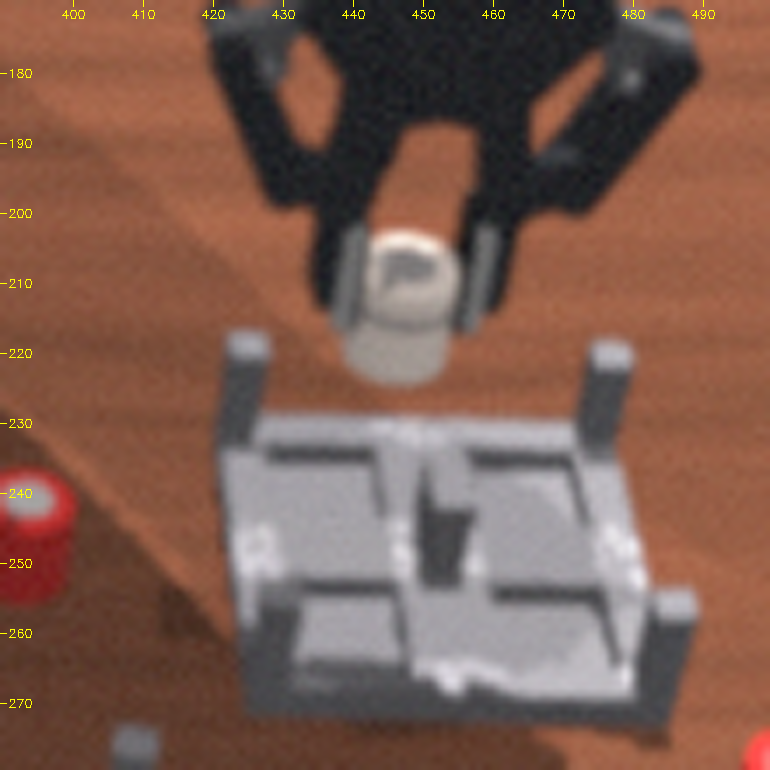

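```bash
python3 -c "
from h import *
for z in (.112,.115,.118): print(z,atz('scene',(448,207.5),z+.032), proj('scene',[[.4266,.2787,z],[.4416,.2787,z],[.4266,.2787,z+.032]]))"
```

```text
0.112 [0.41895113 0.28166099 0.144     ] [[444.74041068 222.16253478]
 [445.72629937 226.92322456]
 [447.03920053 209.84838065]]
0.115 [0.42279057 0.28069365 0.147     ] [[444.9521298  221.02934017]
 [445.94231443 225.7871699 ]
 [447.25937498 208.66776518]]
0.118 [0.42663001 0.2797263  0.15      ] [[445.1646218  219.89181707]
 [446.15912758 224.64672535]
 [447.48036659 207.48255898]]
```

Call:
servo_tool --targets '[[[1.0,-1.5,0],[0,0,0.54]],[[1.6,-2.3,0],[0,0,0.54]],[[1.6,-2.4,0],[0,0,0.54]],[[1.7,-2.5,0],[0,0,0.54]],[[1.7,-2.5,0],[0,0,0.54]],[[1.7,-2.5,0],[0,0,0.54]],[[1.7,-2.5,0],[0,0,0.54]],[[1.7,-2.5,0],[0,0,0.54]],[[1.7,-2.5,0],[0,0,0.54]],[[1.7,-2.5,0],[0,0,0.54]],[[1.7,-2.5,0],[0,0,0.54]],[[1.24,-1.65,0],[0,0,0.54]]]'

```text
time_s: 7.93
tool_pos: [0.6172, -0.0021, 0.1253]
eef_rot: [-179.9, -0.1, -174.6]
contact_force: [0.5, 0.9, -0.1]
width: 0.0276
```

```bash
python3 look.py f scene 240 235 340 335 7 top 310 145 390 225 8; python3 -c "
from h import *
print(proj('scene',[[.6169,.0002,.1135],[.6169,.0002,.1135+.032]]),proj('top',[.6169,.0002,.1135+.032]))"
```

```text
8.0333 [ 0.6174 -0.0024  0.1249] [-1.7990e+02 -1.5000e-01 -1.7472e+02] [-0.4  0.7  0. ] 0.0278
[[301.8222991  287.45094797]
 [301.05294134 274.87538954]] [[336.73022071 183.78973147]]
```

View pics/f_0.png

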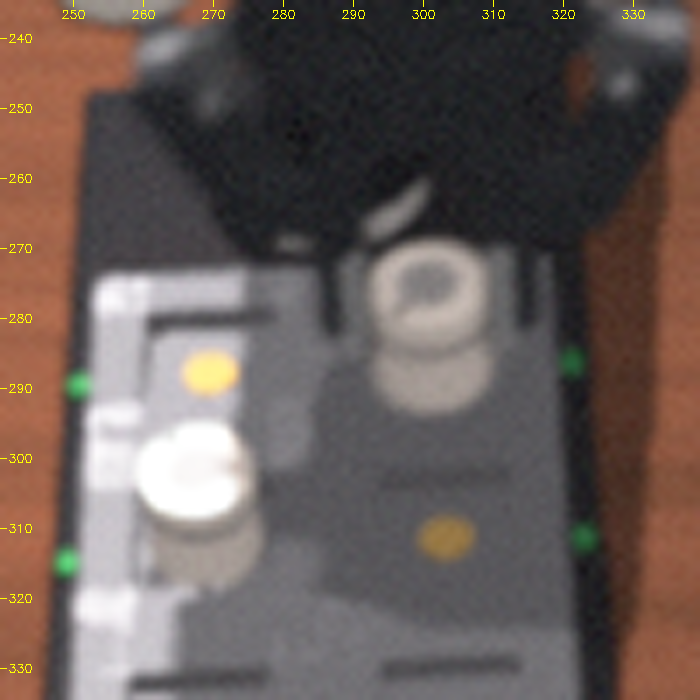

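View pics/f_1.png

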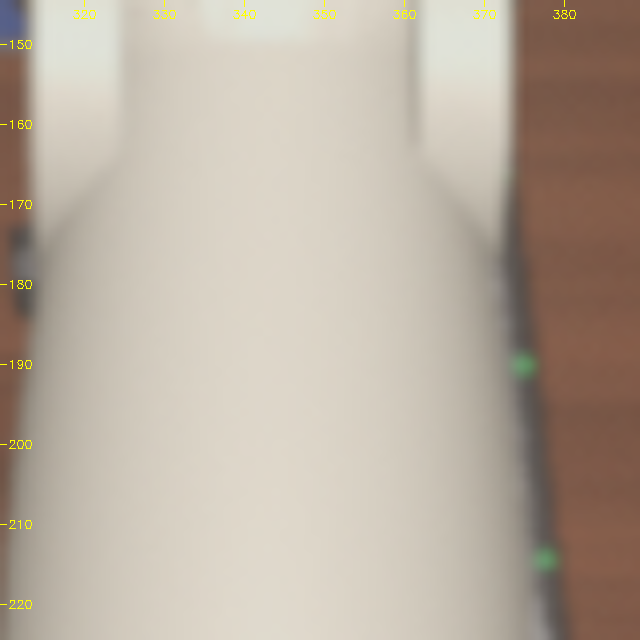

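Call:
servo_tool --targets '[[[-0.03,0.15,-1.0],[0,0,0]],[[0,0,-1.3],[0,0,0]],[[0,0,-1.3],[0,0,0]],[[0,0,-1.0],[0,0,0]],[[0,0,-0.6],[0,0,0]],[[0,0,-0.4],[0,0,0]],[[0,0,-0.3],[0,0,0]],[[0,0,-0.2],[0,0,0]],[[0,0,0],[0,0,0]]]'

```text
time_s: 8.78
tool_pos: [0.6167, 0.0018, 0.0664]
eef_rot: [-179.9, 0.0, -174.6]
contact_force: [-0.3, 0.2, -1.3]
width: 0.0281
```

```bash
python3 look.py g scene 240 235 340 335 7
```

```text
8.8833 [0.6169 0.0017 0.0669] [-1.7991e+02  5.0000e-02 -1.7457e+02] [-0.8 -0.   0.4] 0.0279
```

View pics/g_0.png

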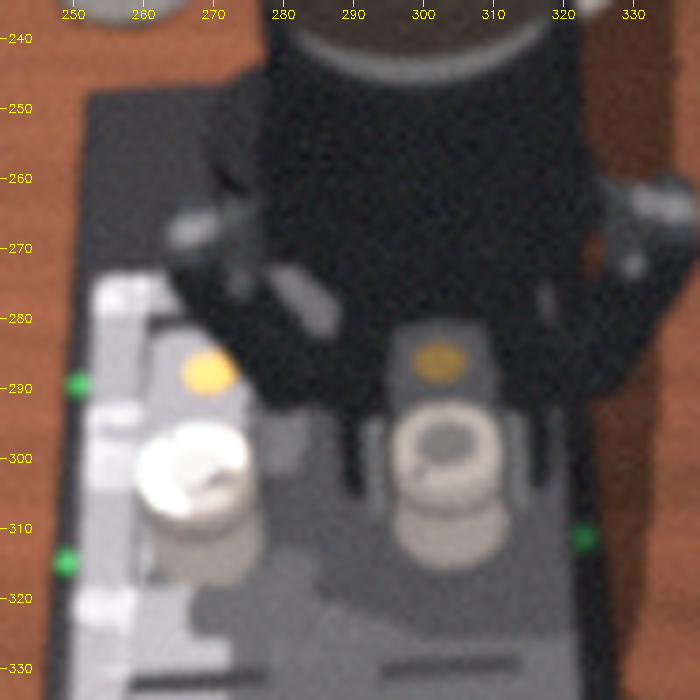

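```bash
python3 -c "
from h import *
print(atz('scene',(302.7,298),.0857),atz('scene',(303.3,297.5),.0857),proj('scene',[.6169,.0002,.0857]))"
```

```text
[0.61711947 0.000648   0.0857    ] [0.61587514 0.00165576 0.0857    ] [[302.46259653 297.90459778]]
```

Call:
servo_tool --targets '[[[0,-0.12,-0.1],[0,0,0]],[[0,0,-0.15],[0,0,0]],[[0,0,-0.15],[0,0,0]],[[0,0,-0.1],[0,0,0]],[[0,0,0],[0,0,0]],[[0,0,0],[0,0,0]]]'

```text
time_s: 9.38
tool_pos: [0.6168, 0.0004, 0.0624]
eef_rot: [-179.9, 0.1, -174.6]
contact_force: [-1.7, -0.8, 6.1]
width: 0.0278
```

Call:
servo_tool --targets '[[[0,0,0],[0,0,0]],[[0,0,0],[0,0,0]],[[0,0,0],[0,0,0]],[[0,0,0],[0,0,0]],[[0,0,0.5],[0,0,0]],[[0,0,1],[0,0,0]],[[0,0,1.5],[0,0,0]],[[0,0,2],[0,0,0]],[[0,0,2],[0,0,0]],[[0,0,1],[0,0,0]]]' --fingers 0.55

```text
time_s: 10.22
tool_pos: [0.6175, 0.0006, 0.145]
eef_rot: [-179.9, 0.2, -174.6]
contact_force: [0.2, 0.0, 1.0]
width: 0.047
```

```bash
python3 look.py h scene 240 235 340 335 7 scene 390 200 500 352 5
```

```text
10.3167 [6.178e-01 5.000e-04 1.441e-01] [-179.89    0.24 -174.56] [ 1. -0.  0.] 0.0471
```

View pics/h_0.png

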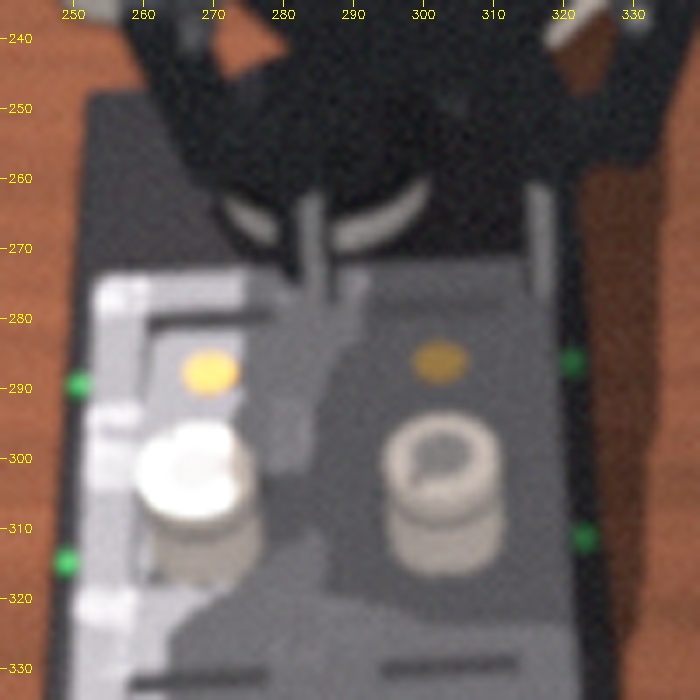

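View pics/top_h.png

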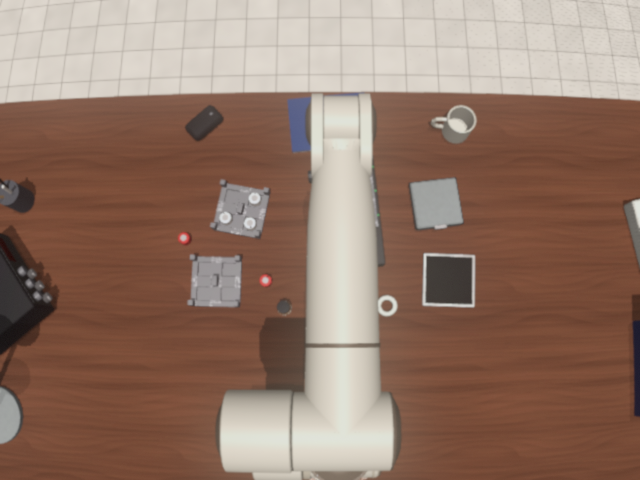

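View pics/h_1.png

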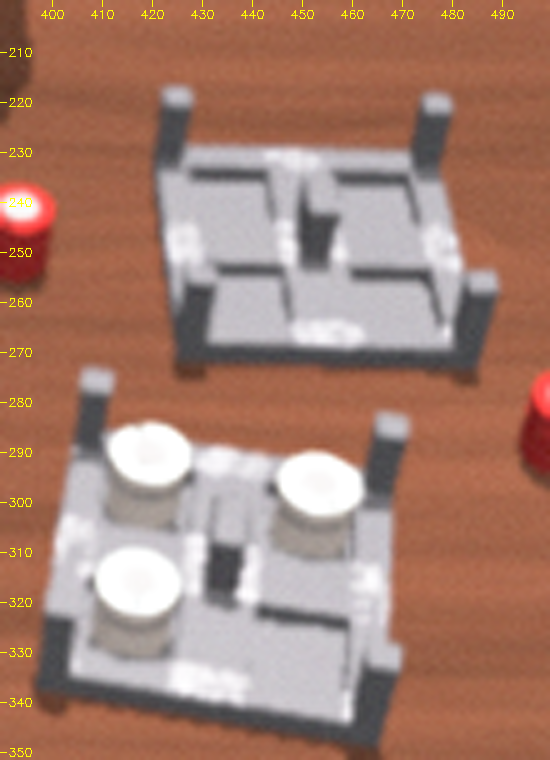

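Call:
servo_tool --targets '[[[-0.4,1.2,0],[0,0,-1.34]],[[-0.6,2.0,0],[0,0,-1.34]],[[-0.7,2.1,0],[0,0,-1.34]],[[-0.7,2.1,0],[0,0,-1.34]],[[-0.7,2.1,0],[0,0,-1.34]],[[-0.7,2.1,-0.4],[0,0,-1.34]],[[-0.7,2.1,-0.8],[0,0,-1.34]],[[-0.7,2.1,-0.8],[0,0,-1.34]],[[-0.7,2.1,-0.8],[0,0,-1.34]],[[-0.6,2.1,-0.8],[0,0,-1.34]],[[-0.55,1.7,-0.8],[0,0,-1.34]],[[-0.2,0.62,0],[0,0,-1.3]]]'

```text
time_s: 11.32
tool_pos: [0.5422, 0.2253, 0.0943]
eef_rot: [-179.8, -0.2, 169.4]
contact_force: [-0.0, -0.3, -0.2]
width: 0.0469
```

```bash
python3 look.py i scene 390 230 500 350 6; python3 -c "
from h import *
print(proj('scene',[.6169,.0002,.081]))"
```

```text
11.4167 [0.543  0.2246 0.0958] [-1.7985e+02 -1.1000e-01  1.6948e+02] [ 0.7  0.1 -0.3] 0.0469
[[302.56838076 299.63057847]]
```

View pics/i_0.png

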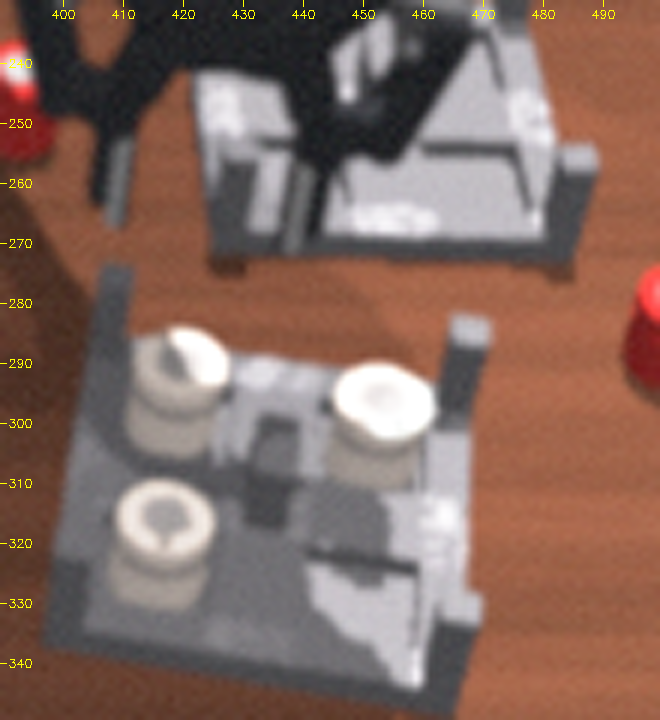

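Call:
servo_tool --targets '[[[0.2,-0.1,-1.0],[0,0,0]],[[0,0,-1.5],[0,0,0]],[[0,0,-1.5],[0,0,0]],[[0,0,-1.4],[0,0,0]],[[0,0,-1.0],[0,0,0]],[[0,0,-0.7],[0,0,0]],[[0,0,-0.5],[0,0,0]],[[0,0,-0.3],[0,0,0]],[[0,0,0],[0,0,0]]]'

```text
time_s: 12.17
tool_pos: [0.5461, 0.2225, 0.0181]
eef_rot: [-179.9, -0.0, 169.4]
contact_force: [0.5, 0.2, 0.1]
width: 0.0474
```

Call:
servo_tool --targets '[[[-0.05,0.08,-0.1],[0,0,0]],[[0,0,0],[0,0,0]],[[0,0,0],[0,0,0]],[[0,0,0],[0,0,0]],[[0,0,0],[0,0,0]],[[0,0,0],[0,0,0]]]' --fingers 0

```text
time_s: 12.67
tool_pos: [0.5461, 0.2238, 0.0182]
eef_rot: [-180.0, 0.1, 169.4]
contact_force: [0.1, 0.4, 6.2]
width: 0.0277
```

Call:
servo_tool --targets '[[[0,0,0.3],[0,0,0]],[[0,0,0.6],[0,0,0]],[[0,0,1.2],[0,0,0]],[[0,0,2],[0,0,0]],[[0,0,2],[0,0,0]],[[0,0,2],[0,0,0]],[[0,0,1.9],[0,0,0]],[[0,-0.8,0.5],[0,0,1]],[[0,-1.2,0],[0,0,1.5]],[[0.1,-2.0,0],[0,0,1.5]],[[0.1,-2.0,0],[0,0,1.5]],[[0.1,-2.0,0],[0,0,1.5]]]'

```text
time_s: 13.67
tool_pos: [0.5486, 0.1429, 0.1235]
eef_rot: [-179.9, 0.0, 176.5]
contact_force: [0.3, -0.3, -0.4]
width: 0.028
```

Call:
servo_tool --targets '[[[0.1,-2.2,0],[0,0,1.5]],[[0.1,-2.2,0],[0,0,1.5]],[[0.1,-2.2,0],[0,0,1.5]],[[0.1,-2.2,0],[0,0,1.5]],[[0.1,-2.2,0],[0,0,1.5]],[[0,-2.0,-0.5],[0,0,1.5]],[[0,-1.2,-1],[0,0,0.05]],[[0,-0.6,-1],[0,0,0]],[[0,0,0],[0,0,0]]]'

```text
time_s: 14.42
tool_pos: [0.5525, -0.0052, 0.0951]
eef_rot: [-179.9, -0.2, -174.7]
contact_force: [-0.3, -0.2, -0.0]
width: 0.0278
```

```bash
python3 look.py j scene 240 220 340 320 7
```

```text
14.5167 [ 0.5531 -0.0039  0.0968] [-1.7994e+02 -7.0000e-02 -1.7458e+02] [ 0.5 -0.3 -0.6] 0.0278
```

View pics/j_0.png

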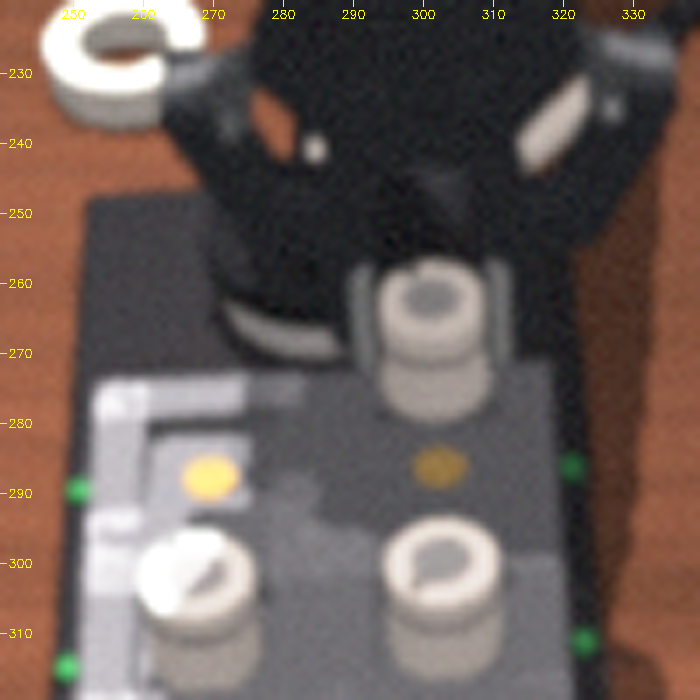

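```bash
python3 -c "
from h import *
print(atz('scene',(301,261.5),.1146),proj('scene',[.5532,-.0059,.1146]))"
```

```text
[ 0.5517975  -0.00592026  0.1146    ] [[300.95680348 262.02222379]]
```

Call:
servo_tool --targets '[[[0.05,-0.05,-0.8],[0,0,0]],[[0,0,-0.8],[0,0,0]],[[0,0,-0.6],[0,0,0]],[[0,0,-0.5],[0,0,0]],[[0,0,-0.2],[0,0,0]],[[0,0,-0.2],[0,0,0]],[[0,0,-0.1],[0,0,0]],[[0,0,0],[0,0,0]],[[0,0,0],[0,0,0]]]'

```text
time_s: 15.27
tool_pos: [0.5543, -0.005, 0.0657]
eef_rot: [-179.9, 0.0, -174.6]
contact_force: [-0.7, 0.6, -0.3]
width: 0.0278
```

```bash
python3 look.py k scene 240 220 340 320 7; python3 -c "
from h import *
print(proj('scene',[.5532,-.0059,.081]))"
```

```text
15.3667 [ 0.5543 -0.005   0.0657] [-1.7991e+02  3.0000e-02 -1.7456e+02] [ 0.5 -0.9 -0.9] 0.0276
[[301.70972844 274.60375772]]
```

View pics/k_0.png

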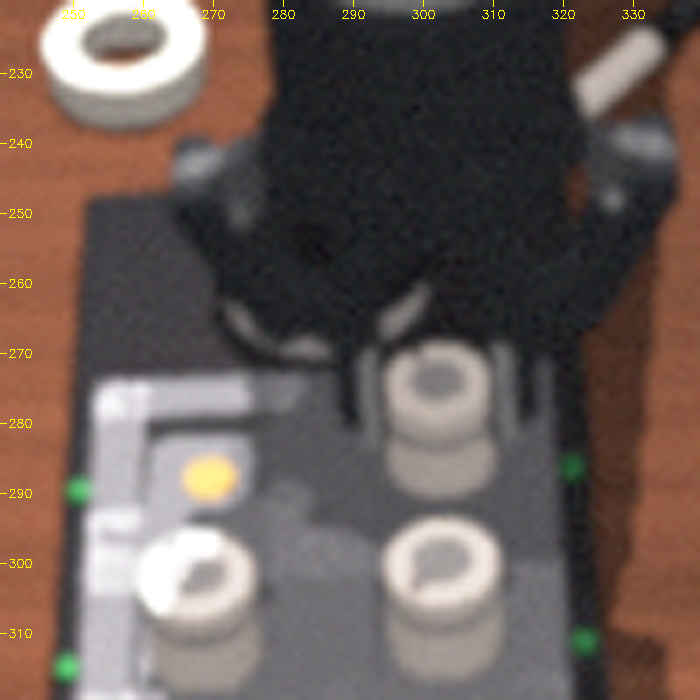

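Call:
servo_tool --targets '[[[0,0,-0.1],[0,0,0]],[[0,0,-0.1],[0,0,0]],[[0,0,-0.1],[0,0,0]],[[0,0,0],[0,0,0]],[[0,0,0],[0,0,0]]]'

```text
time_s: 15.78
tool_pos: [0.5543, -0.005, 0.0632]
eef_rot: [-179.9, 0.1, -174.6]
contact_force: [-2.3, -0.7, 5.6]
width: 0.0278
```

Call:
servo_tool --targets '[[[0,0,0],[0,0,0]],[[0,0,0],[0,0,0]],[[0,0,0],[0,0,0]],[[0,0,0],[0,0,0]],[[0,0,0.5],[0,0,0]],[[0,0,1],[0,0,0]],[[0,0,1.5],[0,0,0]],[[0,0,2],[0,0,0]],[[0,0,1.5],[0,0,0]],[[0,0.8,0.5],[0,0,-1]],[[0,1.6,0],[0,0,-1.5]],[[0,2.2,0],[0,0,-1.5]]]' --fingers 0.55

```text
time_s: 16.78
tool_pos: [0.5547, 0.0406, 0.1342]
eef_rot: [-179.9, 0.1, -178.7]
contact_force: [-1.0, 0.5, 0.1]
width: 0.0467
```

```bash
python3 look.py l scene 240 235 340 335 7 scene 390 200 500 352 5
```

```text
16.8833 [0.5544 0.043  0.1336] [-1.7996e+02  8.0000e-02 -1.7850e+02] [-0.5 -0.2 -0.2] 0.0465
```

View pics/l_0.png

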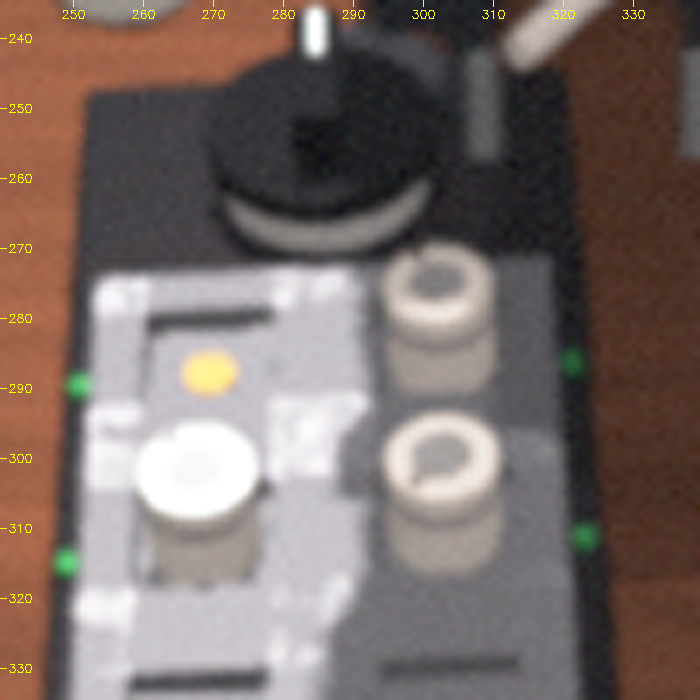

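View pics/l_1.png

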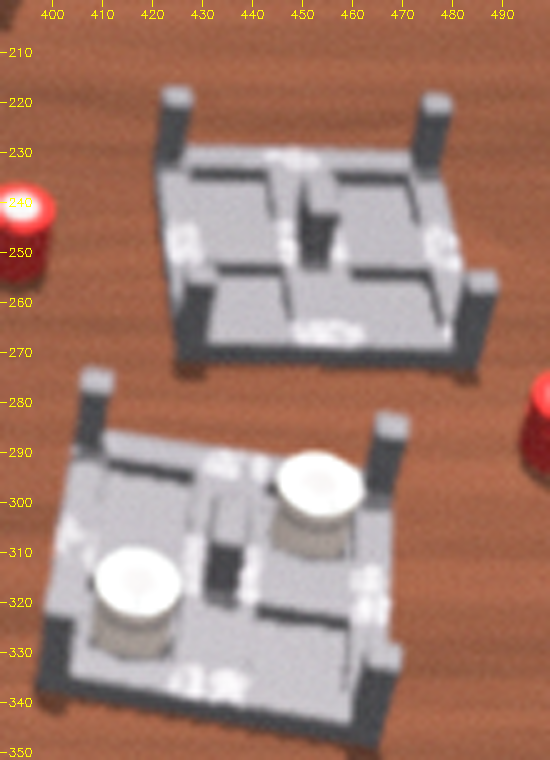

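Call:
servo_tool --targets '[[[0,1.6,0],[0,0,-1]],[[0,2.2,0],[0,0,-1]],[[0,2.4,0],[0,0,-1]],[[0,2.4,0],[0,0,-1]],[[0.05,2.4,0],[0,0,-1]],[[0.05,2.4,0],[0,0,-1]],[[0.05,2.4,-0.5],[0,0,-1]],[[0.05,2.4,-0.8],[0,0,-1]],[[0.05,2.4,-0.8],[0,0,-1]],[[0.05,2.0,-0.8],[0,0,-1]],[[0.05,1.4,-0.5],[0,0,-1]],[[0.1,0.6,-0.5],[0,0,-1]]]'

```text
time_s: 17.88
tool_pos: [0.5585, 0.2886, 0.0934]
eef_rot: [-179.9, 0.0, 169.5]
contact_force: [0.2, -0.8, 0.5]
width: 0.047
```

Call:
servo_tool --targets '[[[0,0,0],[0,0,0]],[[0,0,0],[0,0,0]]]'

```text
time_s: 18.05
tool_pos: [0.5586, 0.2867, 0.0936]
eef_rot: [-179.9, -0.0, 169.5]
contact_force: [-0.8, -0.5, 0.1]
width: 0.0471
```

Call:
servo_tool --targets '[[[0.05,0.1,-1.0],[0,0,0]],[[0,0,-1.5],[0,0,0]],[[0,0,-1.5],[0,0,0]],[[0,0,-1.3],[0,0,0]],[[0,0,-1.0],[0,0,0]],[[0,0,-0.7],[0,0,0]],[[0,0,-0.4],[0,0,0]],[[0,0,-0.3],[0,0,0]],[[0,0,0],[0,0,0]],[[0,0,0],[0,0,0]]]'

```text
time_s: 18.88
tool_pos: [0.5594, 0.2882, 0.0169]
eef_rot: [-179.9, 0.0, 169.4]
contact_force: [-0.1, 0.0, 0.3]
width: 0.0469
```

```bash
python3 look.py m scene 390 230 500 350 6
```

```text
18.9833 [0.5595 0.2883 0.0171] [-1.7995e+02  6.0000e-02  1.6945e+02] [0.2 0.8 0.5] 0.0469
```

View pics/m_0.png

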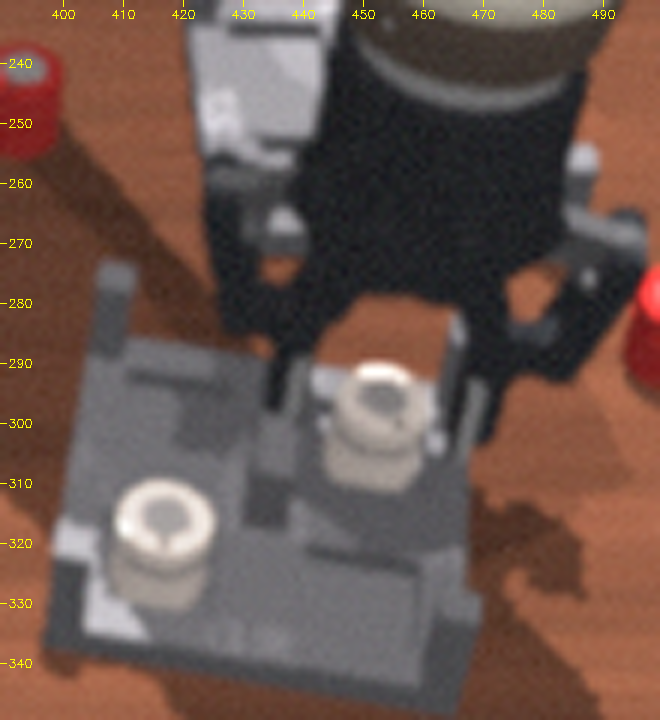

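Call:
servo_tool --targets '[[[0,0,0],[0,0,0]],[[0,0,0],[0,0,0]],[[0,0,0],[0,0,0]],[[0,0,0],[0,0,0]],[[0,0,0],[0,0,0]],[[0,0,0.3],[0,0,0]],[[0,0,0.8],[0,0,0]],[[0,0,1.6],[0,0,0]],[[0,0,2.2],[0,0,0]],[[0,0,2.2],[0,0,0]],[[0,0,2.2],[0,0,0]],[[0,0,1.5],[0,0,0]]]' --fingers 0

```text
time_s: 19.98
tool_pos: [0.5594, 0.2882, 0.1271]
eef_rot: [-180.0, 0.1, 169.4]
contact_force: [0.5, 0.2, -0.5]
width: 0.0275
```

Call:
servo_tool --targets '[[[0,-1.5,0],[0,0,1]],[[0,-2.8,0],[0,0,1.5]],[[0,-3.2,0],[0,0,1.5]],[[0,-3.2,0],[0,0,1.5]],[[0,-3.2,0],[0,0,1.5]],[[0,-3.2,0],[0,0,1.5]],[[0,-3.2,0],[0,0,1.5]],[[0,-3.2,0],[0,0,1.5]],[[0,-3.2,0],[0,0,1.5]],[[0,-3.2,0],[0,0,1.5]],[[0,-3.2,0],[0,0,1.0]],[[0,-2.6,0],[0,0,0.5]]]'

```text
time_s: 20.98
tool_pos: [0.5588, -0.0711, 0.125]
eef_rot: [-179.9, 0.0, -174.5]
contact_force: [1.0, -0.3, 0.2]
width: 0.0279
```

Call:
servo_tool --targets '[[[0,0,-0.8],[0,0,0]],[[0,0,-1.2],[0,0,0]],[[0,0,-0.8],[0,0,0]],[[0,0,0],[0,0,0]],[[0,0,0],[0,0,0]]]'

```text
time_s: 21.4
tool_pos: [0.5586, -0.0679, 0.0956]
eef_rot: [-179.9, -0.1, -174.5]
contact_force: [0.0, 0.2, -0.8]
width: 0.0281
```

```bash
python3 look.py n scene 220 220 320 320 7; python3 -c "
from h import *
for z in (.113,.115,.117): print(z,proj('scene',[.5593,-.0696,z]))"
```

```text
21.5 [ 0.5593 -0.0682  0.0967] [-1.7992e+02  2.0000e-02 -1.7449e+02] [-0.8 -0.2 -0.5] 0.0278
0.113 [[266.77371248 264.28686587]]
0.115 [[266.6799992  263.52173919]]
0.117 [[266.5860319  262.75446865]]
```

View pics/n_0.png

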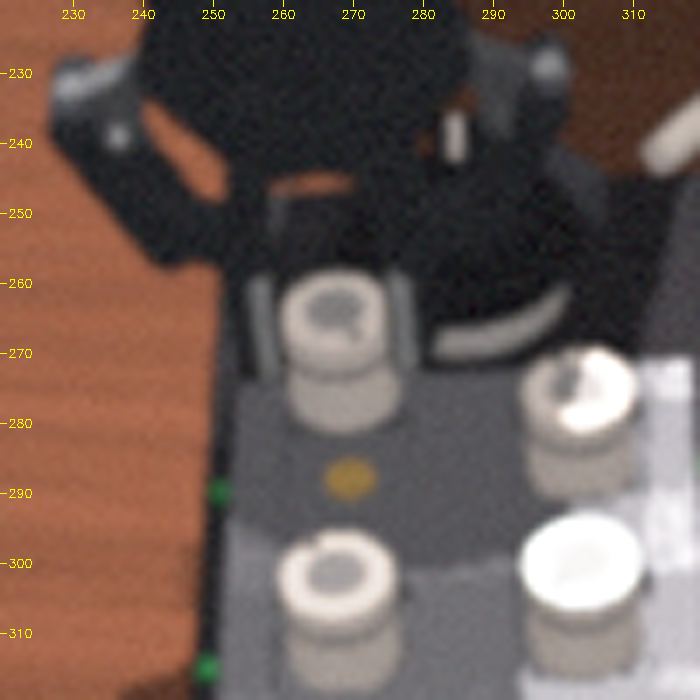

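Call:
servo_tool --targets '[[[0,-0.1,-0.8],[0,0,0]],[[0,0,-0.8],[0,0,0]],[[0,0,-0.6],[0,0,0]],[[0,0,-0.4],[0,0,0]],[[0,0,-0.2],[0,0,0]],[[0,0,-0.2],[0,0,0]],[[0,0,-0.15],[0,0,0]],[[0,0,-0.1],[0,0,0]],[[0,0,0],[0,0,0]],[[0,0,0],[0,0,0]]]'

```text
time_s: 22.33
tool_pos: [0.5592, -0.07, 0.0641]
eef_rot: [-179.9, 0.0, -174.6]
contact_force: [-1.1, 0.4, 0.0]
width: 0.0274
```

```bash
python3 look.py o scene 220 220 320 320 7; python3 -c "
from h import *
for z in (.081,.084): print(z,proj('scene',[.5593,-.0696,z]))"
```

```text
22.4333 [ 0.5592 -0.07    0.0641] [-1.7991e+02  3.0000e-02 -1.7456e+02] [-0.7  0.3  0.3] 0.0278
0.081 [[268.23937136 276.2442567 ]]
0.084 [[268.10461145 275.14554468]]
```

View pics/o_0.png

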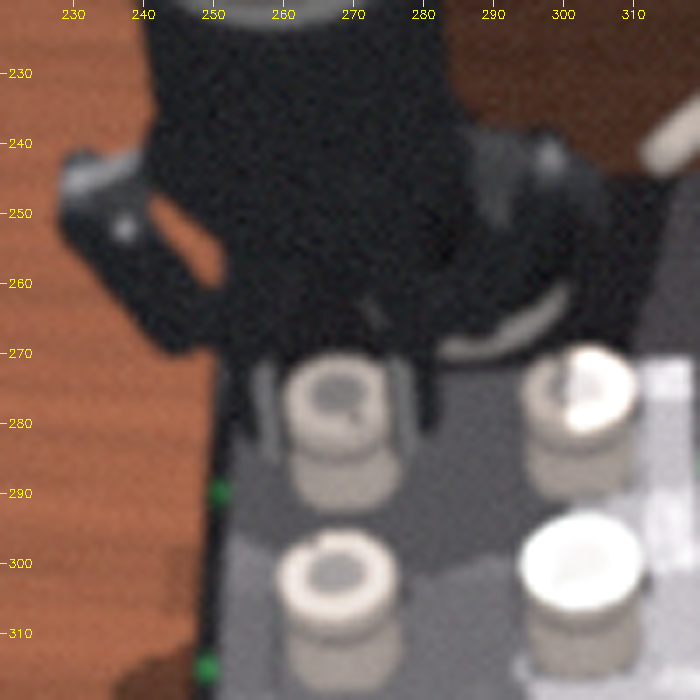

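Call:
servo_tool --targets '[[[0,0.03,-0.1],[0,0,0]],[[0,0,-0.1],[0,0,0]],[[0,0,0],[0,0,0]],[[0,0,0],[0,0,0]]]'

```text
time_s: 22.77
tool_pos: [0.5593, -0.0697, 0.0622]
eef_rot: [-179.9, 0.0, -174.6]
contact_force: [-0.8, -0.0, 4.3]
width: 0.0278
```

Call:
servo_tool --targets '[[[0,0,0],[0,0,0]],[[0,0,0],[0,0,0]],[[0,0,0],[0,0,0]],[[0,0,0],[0,0,0]],[[0,0,0.5],[0,0,0]],[[0,0,1],[0,0,0]],[[0,0,1.5],[0,0,0]],[[0,0,2],[0,0,0]],[[0,0,1.5],[0,0,0]],[[0,0.8,0.5],[0,0,-1]],[[0.2,1.6,0],[0,0,-1.5]],[[0.4,2.2,0],[0,0,-1.5]]]' --fingers 0.55

```text
time_s: 23.77
tool_pos: [0.5655, -0.0242, 0.1338]
eef_rot: [-179.9, 0.1, -178.7]
contact_force: [-0.1, 1.0, -1.2]
width: 0.0473
```

Call:
servo_tool --targets '[[[0.5,2.6,0],[0,0,-1.2]],[[0.5,2.6,0],[0,0,-1.2]],[[0.5,2.6,0],[0,0,-1.2]],[[0.5,2.6,0],[0,0,-1.2]],[[0.5,2.6,0],[0,0,-1.2]],[[0.5,2.6,-0.5],[0,0,-1.2]],[[0.5,2.6,-0.8],[0,0,-1.2]],[[0.5,2.4,-0.8],[0,0,-1.2]],[[0.3,1.7,-0.8],[0,0,-1.2]],[[0.1,0.9,-0.5],[0,0,-1.2]],[[0,0.4,-0.5],[0,0,0]],[[0,0,0],[0,0,0]]]'

```text
time_s: 24.77
tool_pos: [0.6087, 0.2129, 0.0923]
eef_rot: [-179.9, -0.0, 169.5]
contact_force: [-0.0, -0.3, -0.4]
width: 0.0467
```

```bash
python3 look.py p scene 220 220 320 320 6 scene 370 220 500 352 5
```

```text
24.8667 [0.6091 0.2119 0.0934] [-1.7991e+02  2.0000e-02  1.6947e+02] [-0.2 -1.2  1.4] 0.0468
```

View pics/p_0.png

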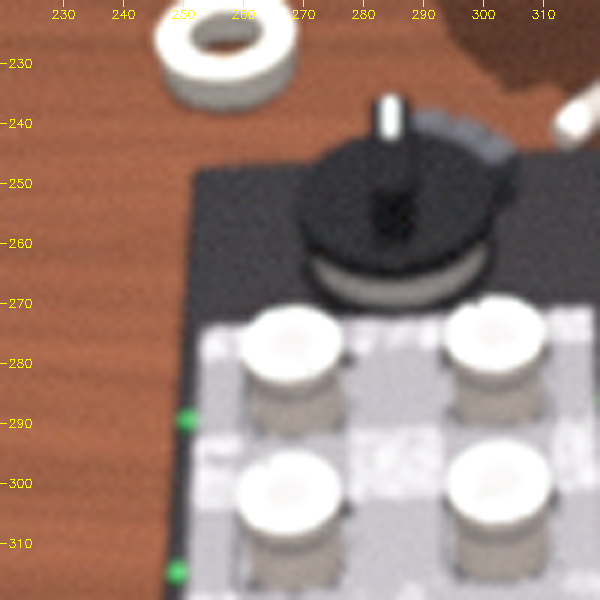

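View pics/p_1.png

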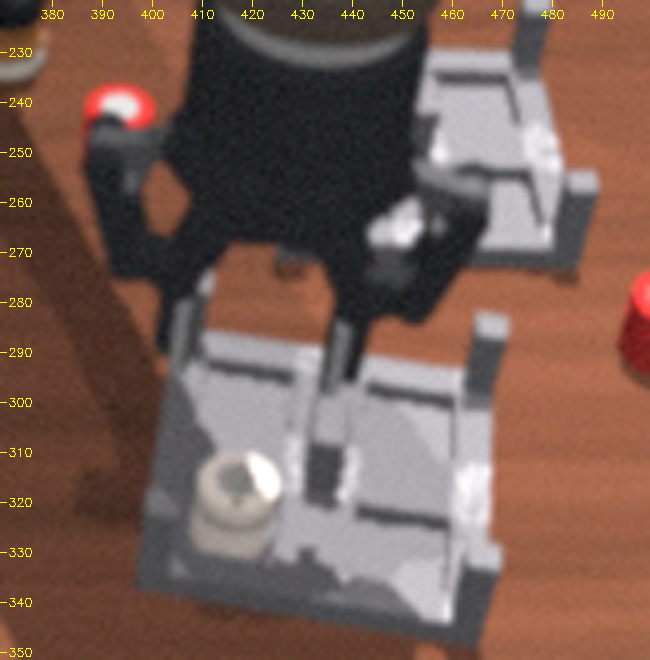

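Call:
servo_tool --targets '[[[0.05,0.1,-1.0],[0,0,0]],[[0,0,-1.5],[0,0,0]],[[0,0,-1.5],[0,0,0]],[[0,0,-1.3],[0,0,0]],[[0,0,-1.0],[0,0,0]],[[0,0,-0.7],[0,0,0]],[[0,0,-0.4],[0,0,0]],[[0,0,-0.25],[0,0,0]],[[0,0,0],[0,0,0]],[[0,0,0],[0,0,0]]]'

```text
time_s: 25.7
tool_pos: [0.6099, 0.2134, 0.0169]
eef_rot: [-179.9, 0.0, 169.4]
contact_force: [-1.3, -0.9, 0.6]
width: 0.047
```

```bash
python3 look.py q scene 370 230 500 352 5
```

```text
25.8 [0.61   0.2135 0.0171] [-1.7995e+02  6.0000e-02  1.6945e+02] [-1.1 -0.5  0.5] 0.047
```

View pics/q_0.png

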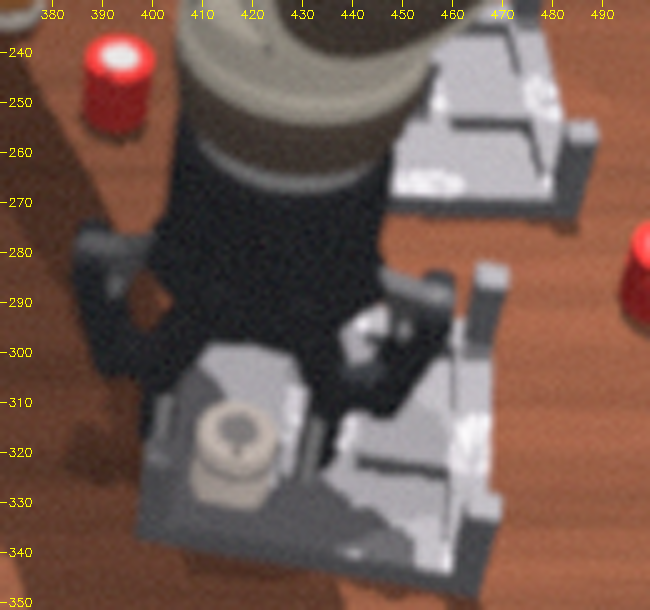

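Call:
servo_tool --targets '[[[0,0,0],[0,0,0]],[[0,0,0],[0,0,0]],[[0,0,0],[0,0,0]],[[0,0,0],[0,0,0]],[[0,0,0],[0,0,0]],[[0,0,0.3],[0,0,0]],[[0,0,0.8],[0,0,0]],[[0,0,1.6],[0,0,0]],[[0,0,2.2],[0,0,0]],[[0,0,2.2],[0,0,0]],[[0,0,2.2],[0,0,0]],[[0,0,1.5],[0,0,0]]]' --fingers 0

```text
time_s: 26.8
tool_pos: [0.6099, 0.2134, 0.1271]
eef_rot: [-180.0, 0.1, 169.4]
contact_force: [0.3, 0.1, 0.5]
width: 0.0277
```

Call:
servo_tool --targets '[[[0.4,-1.2,0],[0,0,1]],[[0.6,-1.8,0],[0,0,1.4]],[[0.65,-2.0,0],[0,0,1.4]],[[0.65,-2.0,0],[0,0,1.4]],[[0.65,-2.0,0],[0,0,1.4]],[[0.65,-2.0,0],[0,0,1.4]],[[0.65,-2.0,0],[0,0,1.4]],[[0.65,-2.0,0],[0,0,1.4]],[[0.65,-2.0,0],[0,0,1.4]],[[0.65,-2.0,0],[0,0,1.4]],[[0.6,-1.7,-0.5],[0,0,1.4]],[[0.26,0,-1],[0,0,1.0]]]'

```text
time_s: 27.8
tool_pos: [0.6813, 0.0033, 0.1107]
eef_rot: [-179.9, 0.1, -174.6]
contact_force: [0.2, 1.3, -0.6]
width: 0.0277
```

Call:
servo_tool --targets '[[[0,0,-1],[0,0,0]],[[0,0,-0.5],[0,0,0]],[[0,0,0],[0,0,0]],[[0,0,0],[0,0,0]]]'

```text
time_s: 28.13
tool_pos: [0.6797, 0.0073, 0.0941]
eef_rot: [-179.9, -0.0, -174.5]
contact_force: [0.2, -0.7, 0.1]
width: 0.0279
```

```bash
python3 look.py s scene 240 270 350 380 6; python3 -c "
from h import *
for z in (.113,.115,.117): print(z,proj('scene',[.6806,.0062,z]))"
```

```text
28.2333 [0.6802 0.0071 0.095 ] [-1.7992e+02  4.0000e-02 -1.7452e+02] [-0.2  0.2 -0.3] 0.028
0.113 [[302.70984418 315.32050613]]
0.115 [[302.66154752 314.55458658]]
0.117 [[302.61310374 313.78627277]]
```

View pics/s_0.png

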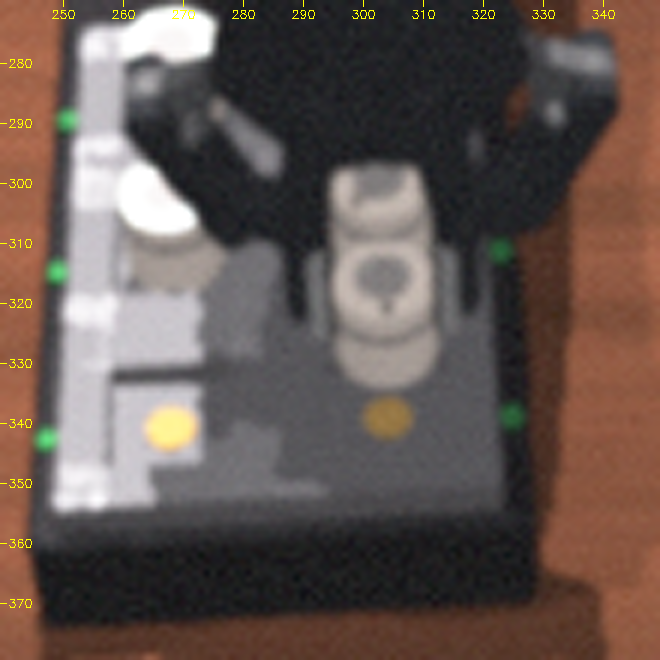

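Call:
servo_tool --targets '[[[0,-0.08,-0.8],[0,0,0]],[[0,0,-0.8],[0,0,0]],[[0,0,-0.5],[0,0,0]],[[0,0,-0.4],[0,0,0]],[[0,0,-0.2],[0,0,0]],[[0,0,-0.2],[0,0,0]],[[0,0,-0.15],[0,0,0]],[[0,0,-0.1],[0,0,0]],[[0,0,0],[0,0,0]],[[0,0,0],[0,0,0]]]'

```text
time_s: 29.07
tool_pos: [0.6803, 0.0055, 0.0631]
eef_rot: [-179.9, 0.0, -174.6]
contact_force: [0.1, 0.0, 0.4]
width: 0.0279
```

```bash
python3 look.py u scene 240 270 350 380 6; python3 -c "
from h import *
for z in (.081,.084): print(z,proj('scene',[.6806,.0062,z]))"
```

```text
29.1667 [0.6804 0.0055 0.0632] [-1.7991e+02  3.0000e-02 -1.7456e+02] [-0.1 -0.6 -0.2] 0.028
0.081 [[303.46309986 327.25826871]]
0.084 [[303.39400579 326.16386512]]
```

View pics/u_0.png

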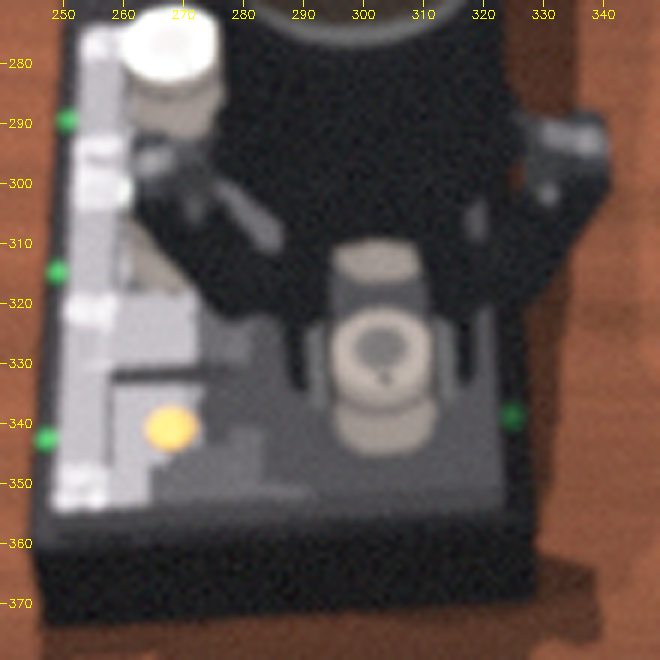

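Call:
servo_tool --targets '[[[0,0,-0.1],[0,0,0]],[[0,0,0],[0,0,0]],[[0,0,0],[0,0,0]]]'

```text
time_s: 29.42
tool_pos: [0.6804, 0.0055, 0.0623]
eef_rot: [-179.9, 0.0, -174.6]
contact_force: [0.5, -0.8, 2.5]
width: 0.0279
```

Call:
servo_tool --targets '[[[0,0,0],[0,0,0]],[[0,0,0],[0,0,0]],[[0,0,0],[0,0,0]],[[0,0,0],[0,0,0]],[[0,0,0.5],[0,0,0]],[[0,0,1],[0,0,0]],[[0,0,1.5],[0,0,0]],[[0,0,2],[0,0,0]],[[0,0,1.5],[0,0,0]],[[-0.6,0.8,0.5],[0,0,0]],[[-1.4,1.6,0],[0,0,0]],[[-2.0,2.2,0],[0,0,0]]]' --fingers 0.55

```text
time_s: 30.42
tool_pos: [0.6404, 0.0514, 0.1321]
eef_rot: [-179.9, 0.1, -174.7]
contact_force: [1.1, 0.6, 0.5]
width: 0.0473
```

Call:
servo_tool --targets '[[[-2.2,2.4,0],[0,0,-0.5]],[[-2.4,2.6,0],[0,0,-0.5]],[[-2.4,2.6,0],[0,0,-0.5]],[[-2.4,2.6,0],[0,0,-0.5]],[[-2.4,2.6,0],[0,0,-0.5]],[[-2.4,2.6,0],[0,0,-0.5]],[[-2.4,2.6,0],[0,0,-0.5]],[[-2.4,2.6,0],[0,0,-0.5]],[[-2.4,2.6,0],[0,0,-0.5]],[[-2.0,2.0,0],[0,0,-0.5]],[[-1.0,1.2,0],[0,0,-0.5]],[[-0.4,0.3,0],[0,0,-0.6]]]'

```text
time_s: 31.42
tool_pos: [0.3901, 0.3203, 0.1321]
eef_rot: [-179.9, 0.0, 179.5]
contact_force: [-0.9, 0.9, 0.1]
width: 0.0468
```

```bash
python3 look.py v scene 240 235 340 375 5 scene 395 190 515 350 4 top 312 148 392 278 6 top 175 170 279 314 5
```

```text
31.5167 [0.3914 0.319  0.132 ] [-1.7992e+02  2.0000e-02  1.7944e+02] [ 1.   0.1 -0.2] 0.0468
```

View pics/v_0.png

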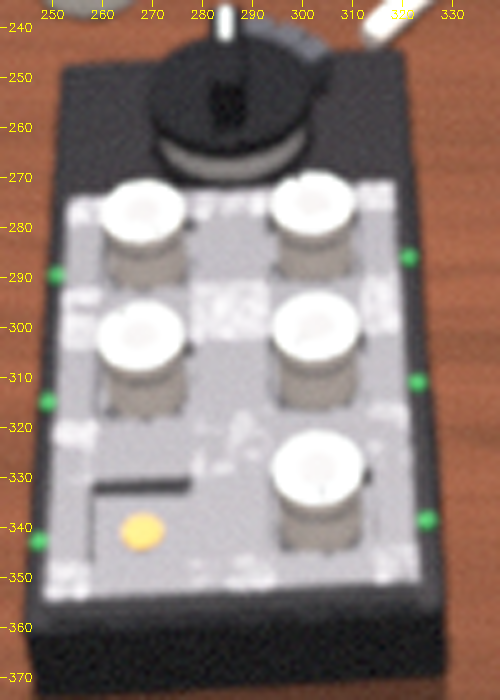

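View pics/v_1.png

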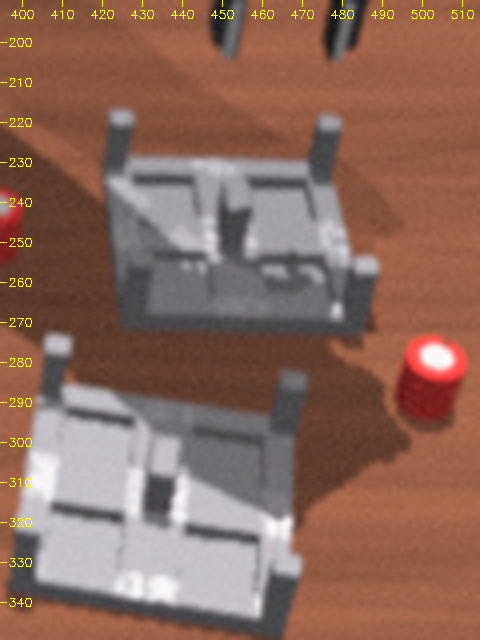

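View pics/v_2.png

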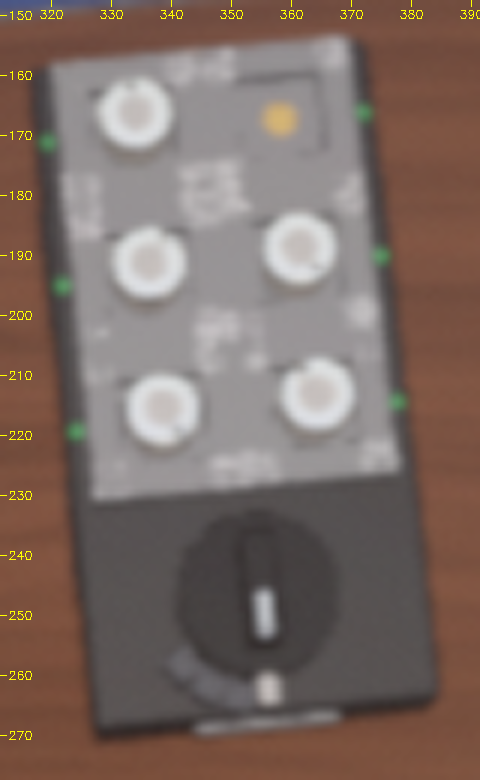

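View pics/v_3.png

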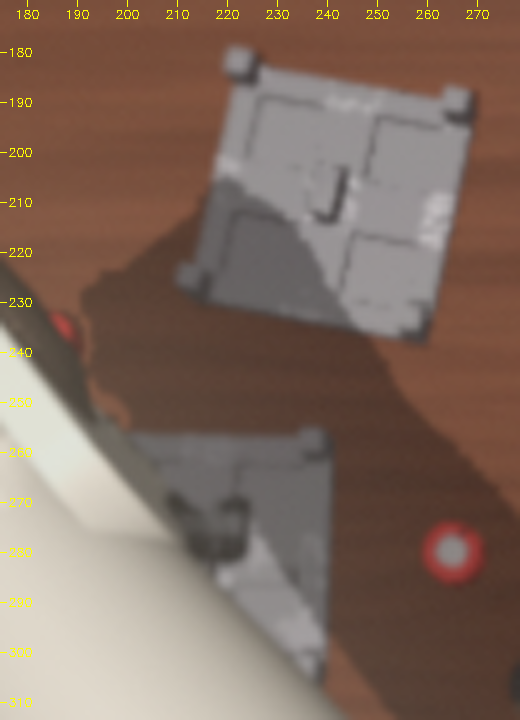

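Call:
servo_tool --targets '[[[0.44,-0.65,-1.0],[0,0,-0.2]],[[0,0,-1.5],[0,0,0]],[[0,0,-1.8],[0,0,0]],[[0,0,-1.8],[0,0,0]],[[0,0,-1.5],[0,0,0]],[[0,0,-1.2],[0,0,0]],[[0,0,-0.5],[0,0,0]],[[0,0,0],[0,0,0]],[[0,0,0],[0,0,0]]]' --fingers 0.4

```text
time_s: 32.27
tool_pos: [0.3971, 0.3116, 0.0391]
eef_rot: [-179.9, 0.0, 179.1]
contact_force: [0.5, -0.4, 0.5]
width: 0.0342
```

```bash
python3 look.py w scene 410 190 510 290 7; python3 -c "
from h import *
print(proj('scene',[[.396,.312,.042],[.409,.319,.042],[.409,.305,.042]]))"
```

```text
32.3667 [0.3973 0.3122 0.0398] [-1.7997e+02  7.0000e-02  1.7913e+02] [-0.4  0.8 -0.1] 0.0345
[[453.62092548 238.16464794]
 [457.75745107 242.22291749]
 [451.23433428 242.11252101]]
```

View pics/w_0.png

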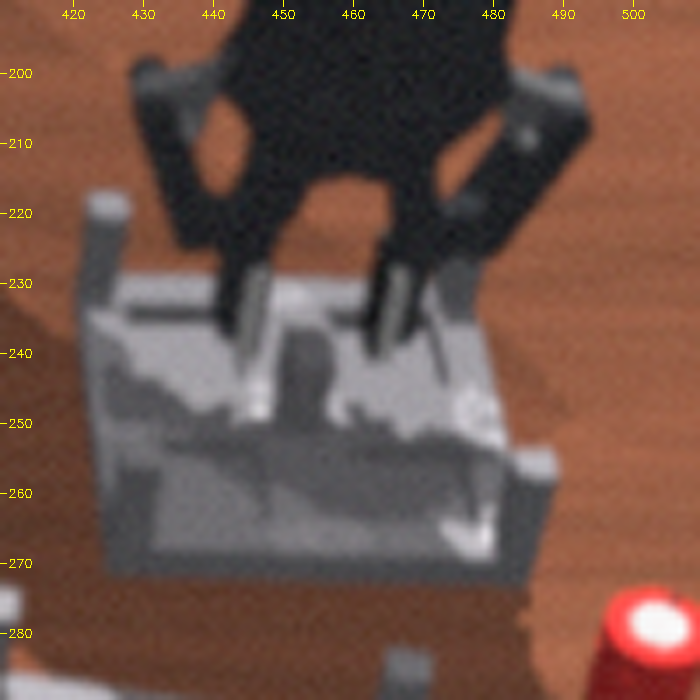

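Call:
servo_tool --targets '[[[-0.1,-0.1,-0.6],[0,0,0]],[[0,0,-0.6],[0,0,0]],[[0,0,-0.4],[0,0,0]],[[0,0,-0.4],[0,0,0]],[[0,0,-0.2],[0,0,0]],[[0,0,0],[0,0,0]],[[0,0,0],[0,0,0]]]'

```text
time_s: 32.95
tool_pos: [0.3956, 0.311, 0.0168]
eef_rot: [-179.9, -0.0, 179.2]
contact_force: [-0.2, 0.5, 0.3]
width: 0.0339
```

Call:
servo_tool --targets '[[[0,0,0],[0,0,0]],[[0,0,0],[0,0,0]],[[0,0,0],[0,0,0]],[[0,0,0],[0,0,0]],[[0,0,0],[0,0,0]],[[0,0,0],[0,0,0]]]' --fingers 0

```text
time_s: 33.45
tool_pos: [0.3959, 0.3113, 0.0174]
eef_rot: [-180.0, 0.0, 179.1]
contact_force: [0.4, 1.1, 4.8]
width: 0.0131
```

```bash
python3 look.py x scene 410 190 510 290 7
```

```text
33.55 [0.3959 0.3113 0.0174] [-1.7995e+02  5.0000e-02  1.7915e+02] [0.  0.2 5.5] 0.0131
```

View pics/x_0.png

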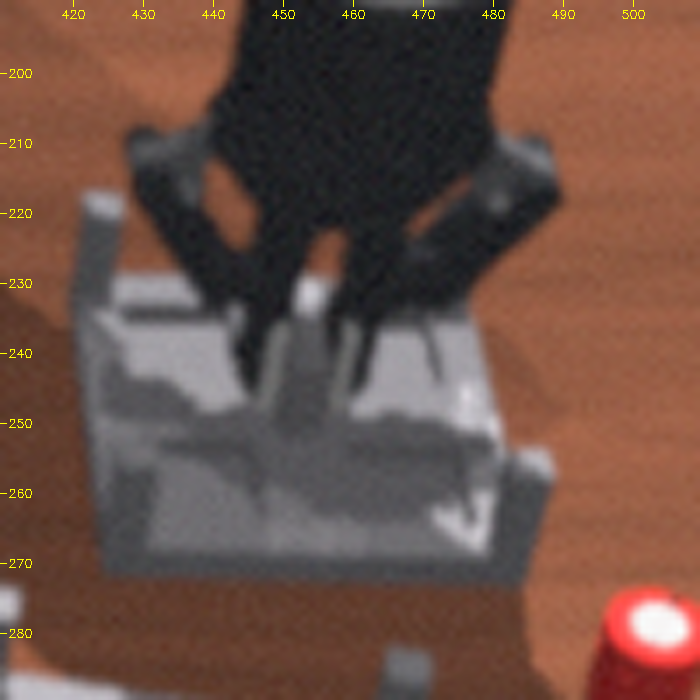

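Call:
servo_tool --targets '[[[0,0,0.3],[0,0,0]],[[0,0,0.7],[0,0,0]],[[0,0,1.2],[0,0,0]],[[0,0,1.8],[0,0,0]],[[0,0,2.2],[0,0,0]],[[0,0,2.2],[0,0,0]],[[0,0,2.2],[0,0,0]],[[0,0,2.0],[0,0,0]],[[0,0,1.5],[0,0,0]],[[0,0,0.5],[0,0,0]],[[0,0,0],[0,0,0]]]'

```text
time_s: 34.47
tool_pos: [0.3961, 0.3114, 0.1647]
eef_rot: [180.0, 0.1, 179.1]
contact_force: [0.3, -0.4, -2.4]
width: 0.0125
```

```bash
python3 look.py y scene 390 130 520 270 5
python3 - <<'E'
from h import *
I=.0600
for half,L in((.0600,{"++":((201,264.8),(426,256)),"+-":((146.8,262.5),(471.8,257)),"-+":((213.5,229),(425.5,302.3)),"--":((163.5,228),(471.3,303.3))}),):
  for h in(.06,.061):
    M={a+b:((h if a=="+" else -h),(h if b=="+" else -h),0) for a in"+-" for b in"+-"}
    for n in(("scene","top"),("scene",),("top",)):
      q,r=fitL(M,L,.01,n,(.4,-.29,0)); print(h,n,q[:2].round(4),np.degrees(q[2]).round(2),r.round(1))
E
```

```text
34.5667 [0.3955 0.3109 0.1623] [-1.7989e+02 -2.0000e-02  1.7914e+02] [-0.8  0.1 -1.9] 0.0131
0.06 ('scene', 'top') [ 0.3983 -0.2915] -1.87 [ 0.  -0.   0.2 -0.3  0.2 -0.  -0.3 -0.1  0.2 -0.3  0.3 -0.4 -0.  -1.2
  0.3 -0.4]
0.06 ('scene',) [ 0.3994 -0.2914] -1.7 [ 0.   0.3  0.1  0.4  0.1 -0.  -0.2 -0.8]
0.06 ('top',) [ 0.3975 -0.2912] -2.03 [ 0.1 -0.1 -0.4  0.3  0.1 -0.1  0.1 -0. ]
0.061 ('scene', 'top') [ 0.3982 -0.2915] -1.87 [ 0.4  0.3 -0.2 -0.7 -0.4  0.2  0.  -0.4  0.7 -0.6 -0.1  0.  -0.3 -1.5
  0.7  0. ]
0.061 ('scene',) [ 0.3992 -0.2915] -1.7 [ 0.4  0.6 -0.4  0.6  0.6 -0.4 -0.5 -1.2]
0.061 ('top',) [ 0.3975 -0.2912] -2.03 [-0.2 -0.5  0.  -0.1 -0.3  0.2  0.5  0.3]
```

View pics/y_0.png

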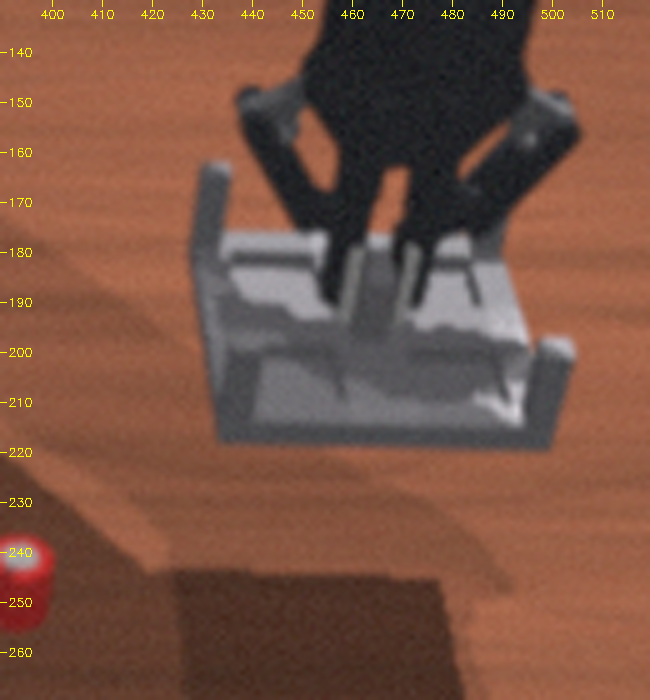

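Call:
servo_tool --targets '[[[0,-1.0,0],[0,0,0]],[[0,-2.0,0],[0,0,0]],[[0,-2.6,0],[0,0,0]],[[0,-2.8,0],[0,0,-0.1]],[[0,-2.8,0],[0,0,-0.1]],[[0,-2.8,0],[0,0,-0.1]],[[0,-2.8,0],[0,0,-0.1]],[[0,-2.8,0],[0,0,-0.1]],[[0,-2.8,0],[0,0,-0.1]],[[0,-2.8,0],[0,0,-0.1]],[[0,-2.8,0],[0,0,-0.1]],[[0,-2.8,0],[0,0,-0.1]]]'

```text
time_s: 35.57
tool_pos: [0.3945, 0.0013, 0.1619]
eef_rot: [-179.9, -0.1, 178.2]
contact_force: [1.1, 0.5, -2.8]
width: 0.013
```

Call:
servo_tool --targets '[[[0,-2.8,0],[0,0,-0.1]],[[0,-2.8,0],[0,0,0]],[[0,-2.8,0],[0,0,0]],[[0,-2.8,0],[0,0,0]],[[0,-2.8,0],[0,0,0]],[[0,-2.8,0],[0,0,0]],[[0,-2.8,0],[0,0,0]],[[0,-2.8,0],[0,0,0]],[[0,-2.8,0],[0,0,0]],[[0,-2.2,0],[0,0,0]],[[0,-1.4,0],[0,0,0]],[[0,-0.6,0],[0,0,0]]]'

```text
time_s: 36.57
tool_pos: [0.3947, -0.2923, 0.1618]
eef_rot: [-180.0, -0.1, 178.0]
contact_force: [-0.2, -0.4, -2.7]
width: 0.013
```

Call:
servo_tool --targets '[[[0,0,0],[0,0,0]],[[0,0,0],[0,0,0]],[[0,0,0],[0,0,0]]]'

```text
time_s: 36.82
tool_pos: [0.3956, -0.29, 0.1629]
eef_rot: [-179.9, -0.0, 178.2]
contact_force: [-0.2, 0.3, -1.8]
width: 0.0131
```

Call:
servo_tool --targets '[[[0.26,-0.14,-1.0],[0,0,-0.1]],[[0,0,-1.6],[0,0,0]],[[0,0,-2.0],[0,0,0]],[[0,0,-2.0],[0,0,0]],[[0,0,-1.8],[0,0,0]],[[0,0,-1.4],[0,0,0]],[[0,0,-0.8],[0,0,0]],[[0,0,-0.3],[0,0,0]],[[0,0,0],[0,0,0]],[[0,0,0],[0,0,0]]]'

```text
time_s: 37.65
tool_pos: [0.3986, -0.2924, 0.0545]
eef_rot: [-179.9, 0.0, 178.1]
contact_force: [0.2, 0.6, -1.9]
width: 0.0128
```

```bash
python3 look.py z scene 130 180 230 290 6 top 405 240 495 330 7
```

```text
37.75 [ 0.3988 -0.2927  0.0549] [-1.7986e+02  9.0000e-02  1.7805e+02] [-0.1 -0.1 -1.8] 0.0126
```

View pics/z_0.png

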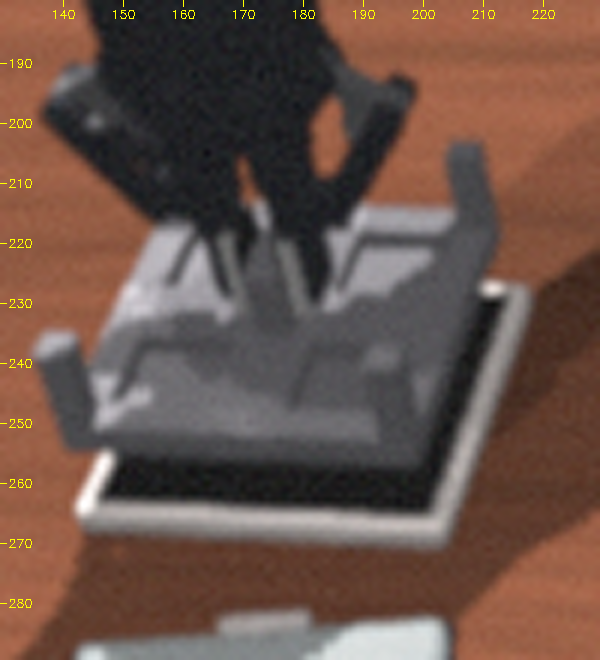

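View pics/z_1.png

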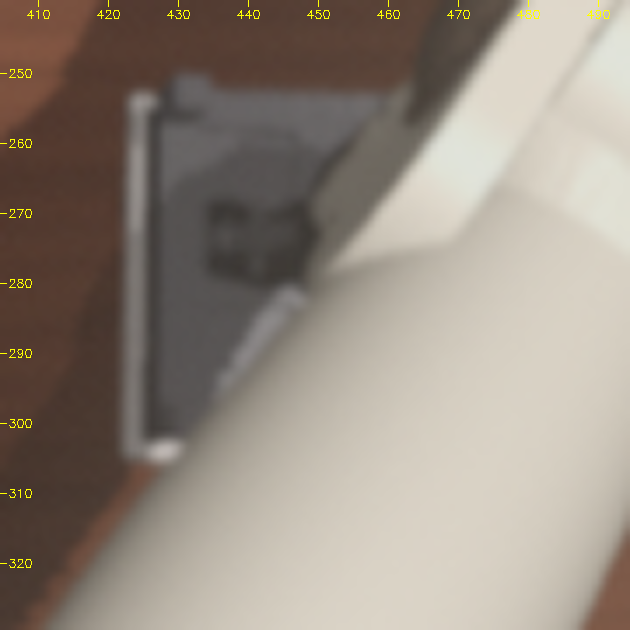

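Run:
```python
from h import *
a,b=np.radians(-1.9),.064
for cx,cy in((.3982,-.2914),(.3988,-.2927)):
  for z in(.0375,):
    c,s=np.cos(a),np.sin(a)
    print(cx,proj("scene",[[cx+c*.064-s*y,cy+s*.064+c*y,z] for y in(-.064,.064)]).round(1))
print(atz("scene",(142,255),.0375),atz("scene",(200.5,257),.0375))
print(proj('top',[[.3982+.058+.0019,-.2914+.058-.0019,.0375+.046]]))
```

```text
0.3982 [[141.5 254.4]
 [200.2 256.9]]
0.3988 [[140.8 254.6]
 [199.5 257.1]]
[ 0.46172775 -0.3558872   0.0375    ] [ 0.46455166 -0.22879547  0.0375    ]
[[431.59819759 252.37680135]]
```

Call:
servo_tool --targets '[[[0,0.05,-0.6],[0,0,0]],[[0,0,-0.6],[0,0,0]],[[0,0,-0.5],[0,0,0]],[[0,0,-0.3],[0,0,0]],[[0,0,-0.2],[0,0,0]],[[0,0,0],[0,0,0]],[[0,0,0],[0,0,0]]]'

```text
time_s: 38.33
tool_pos: [0.3982, -0.2919, 0.0319]
eef_rot: [-179.9, 0.0, 178.0]
contact_force: [0.4, 0.3, -2.4]
width: 0.0127
```

```bash
python3 look.py A scene 130 180 230 290 6 top 405 240 495 330 7
```

```text
38.4333 [ 0.3983 -0.292   0.0321] [-1.7991e+02  2.0000e-02  1.7804e+02] [-0.2 -0.5 -1.7] 0.013
```

View pics/A_0.png

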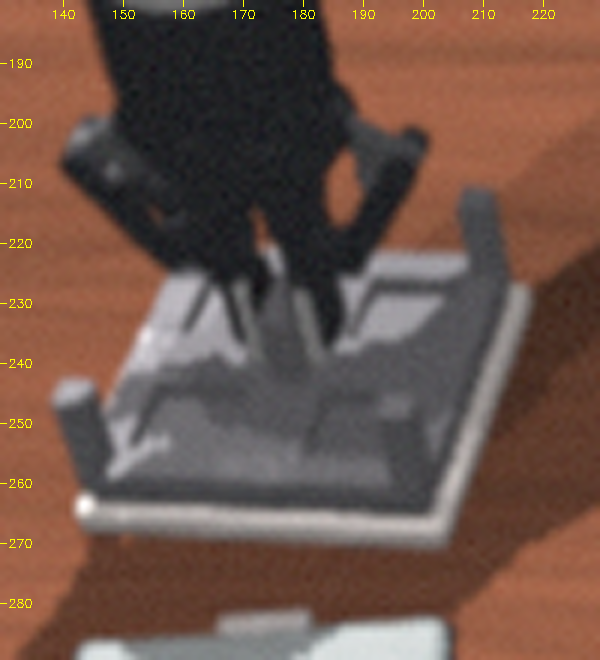

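View pics/A_1.png

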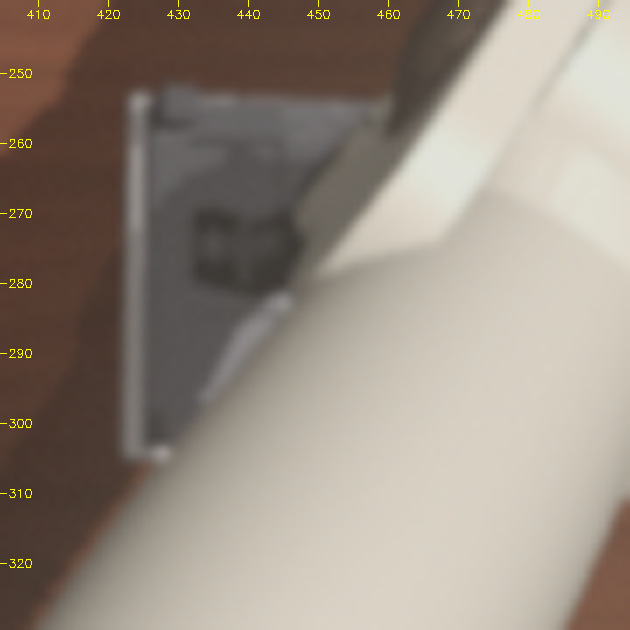

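Call:
servo_tool --targets '[[[0,0,-0.15],[0,0,0]],[[0,0,-0.15],[0,0,0]],[[0,0,-0.1],[0,0,0]],[[0,0,0],[0,0,0]],[[0,0,0],[0,0,0]]]'

```text
time_s: 38.85
tool_pos: [0.3982, -0.2918, 0.0278]
eef_rot: [-179.9, 0.0, 178.0]
contact_force: [-0.7, -0.5, -2.1]
width: 0.0129
```

Call:
servo_tool --targets '[[[0,0,-0.1],[0,0,0]],[[0,0,-0.05],[0,0,0]],[[0,0,0],[0,0,0]],[[0,0,0],[0,0,0]]]'

```text
time_s: 39.18
tool_pos: [0.3983, -0.2919, 0.0274]
eef_rot: [-179.9, 0.0, 178.0]
contact_force: [-2.7, 2.9, 7.0]
width: 0.0131
```

Call:
servo_tool --targets '[[[0,0,0],[0,0,0]],[[0,0,0],[0,0,0]],[[0,0,0],[0,0,0]],[[0,0,0.3],[0,0,0]],[[0,0,0.8],[0,0,0]],[[0,0,1.6],[0,0,0]],[[0,0,2.2],[0,0,0]],[[0,0,2.5],[0,0,0]],[[0,0,2.5],[0,0,0]],[[0,0.8,2],[0,0,0]],[[0,1.6,1],[0,0,0]],[[0,2.4,0],[0,0,0]]]' --fingers 0.4

```text
time_s: 40.18
tool_pos: [0.3992, -0.2449, 0.1588]
eef_rot: [-179.8, 0.2, 177.9]
contact_force: [0.6, 0.4, -0.6]
width: 0.034
```

Call:
servo_tool --targets '[[[0.6,2.8,0],[0,0,0]],[[0.7,2.8,0],[0,0,0]],[[0.8,2.8,0],[0,0,-0.7]],[[0.8,2.8,0],[0,0,-0.7]],[[0.8,2.8,0],[0,0,-0.7]],[[0.8,2.8,0],[0,0,-0.7]],[[0.8,2.8,0],[0,0,-0.7]],[[0.8,2.8,0],[0,0,-0.7]],[[0.8,2.8,0],[0,0,-0.7]],[[0.8,2.8,0],[0,0,-0.7]],[[0.8,2.8,0],[0,0,-0.7]],[[0.8,2.8,0],[0,0,-0.7]]]'

```text
time_s: 41.18
tool_pos: [0.4915, 0.0937, 0.1563]
eef_rot: [-179.9, 0.1, 171.0]
contact_force: [0.4, 1.2, 0.0]
width: 0.0342
```

```bash
python3 look.py B scene 130 180 230 290 6 top 405 240 495 330 7 scene 395 190 515 350 4
```

```text
41.2833 [0.4919 0.0952 0.1558] [-1.7997e+02  3.0000e-02  1.7121e+02] [-0.2 -0.3  0.2] 0.0343
```

View pics/B_0.png

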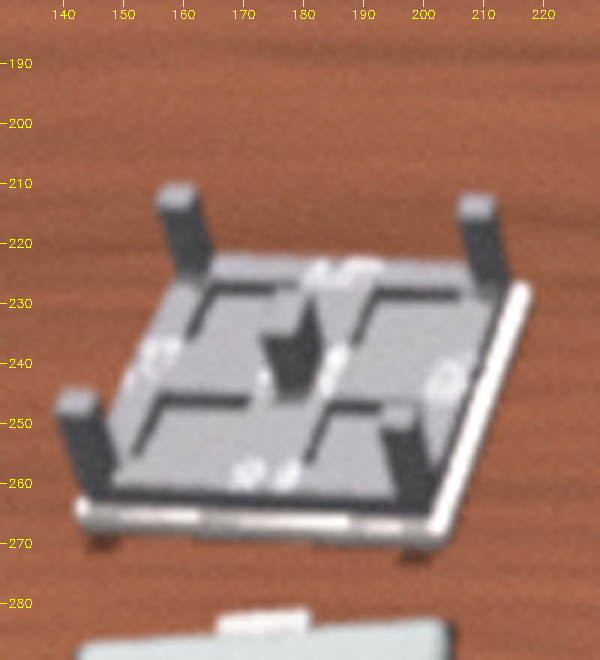

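View pics/B_1.png

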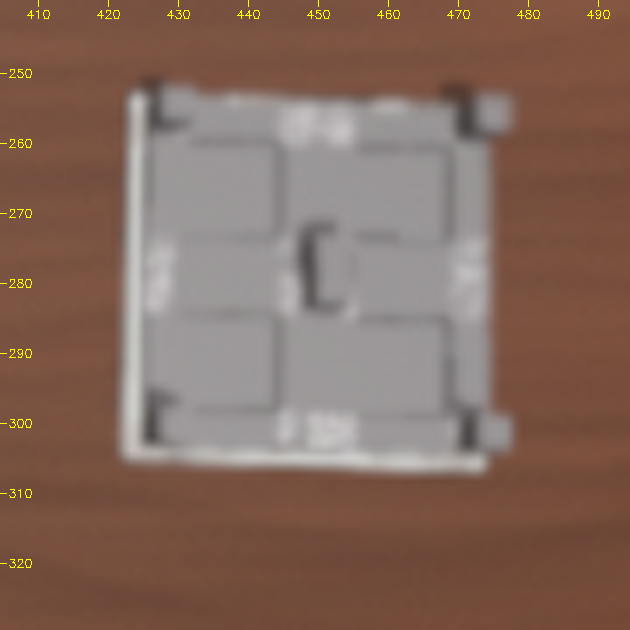

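View pics/B_2.png

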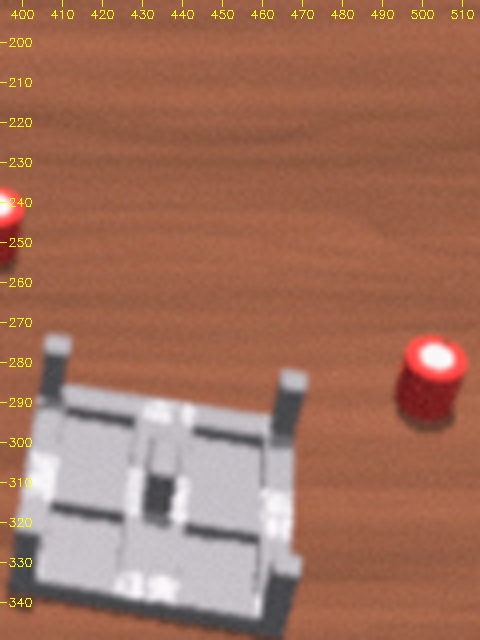

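Run:
```python
from h import *
L={"++":((196,248.5),(430.3,254.5)),"+-":((142.5,244.5),(475,255.8)),"-+":((209,213.5),None),"--":((159,212),(475.3,301.2))}
for n in(("scene","top"),("scene",),("top",)):
    q,r=fitL(TM,L,.01,n,(.4,-.29,0)); print(n,q[:2].round(4),np.degrees(q[2]).round(2),r.round(1))
F={"++":((467,331.5),None),"-+":((468,284.5),None),"--":((409,275.5),None)}
q,r=fitL(TM,F,0,("scene",),(.58,.25,0)); print(q[:2].round(4),np.degrees(q[2]).round(2),r.round(1))
```

```text
('scene', 'top') [ 0.3969 -0.2927] -2.02 [ 0.  -0.5  0.1 -0.1  0.   1.3  0.4 -0.   0.1 -0.   0.4 -0.4  0.1  0.3]
('scene',) [ 0.3965 -0.2931] -2.24 [-0.3 -0.5 -0.1  1.1  0.  -0.1  0.4 -0.5]
('top',) [ 0.397  -0.2923] -1.82 [-0.2 -0.   0.1 -0.1  0.   0.2]
[0.5851 0.2517] -10.49 [-0.2 -0.8  0.2  0.4  0.1  0.6]
```

Call:
servo_tool --targets '[[[1.0,1.8,0],[0,0,-0.2]],[[1.2,2.0,0],[0,0,-0.2]],[[1.2,2.0,0],[0,0,-0.2]],[[1.2,2.0,-0.5],[0,0,-0.2]],[[1.2,2.0,-1],[0,0,-0.2]],[[1.2,2.0,-1],[0,0,-0.2]],[[1.1,1.8,-1.5],[0,0,-0.2]],[[0.8,1.3,-1.5],[0,0,-0.2]],[[0.36,0.6,-1.5],[0,0,-0.1]],[[0,0,-1.5],[0,0,0]],[[0,0,-1.5],[0,0,0]],[[0,0,-0.8],[0,0,0]]]'

```text
time_s: 42.28
tool_pos: [0.5833, 0.2464, 0.0459]
eef_rot: [-179.8, -0.1, 169.3]
contact_force: [-0.0, -0.6, -0.9]
width: 0.0344
```

```bash
python3 look.py D scene 390 240 490 350 6;python3 -c "
from h import *
import numpy as np
c,s=np.cos(np.radians(-10.6)),np.sin(np.radians(-10.6))
print(proj('scene',[[.5845+c*.013-s*y,.2507+s*.013+c*y,.042] for y in (-.007,.007)]))"
```

```text
42.3833 [0.5831 0.2463 0.0463] [-1.7983e+02 -1.1000e-01  1.6933e+02] [-0.3  0.3  0.4] 0.0341
[[431.4274273  307.66267536]
 [438.89500619 308.84400324]]
```

View pics/D_0.png

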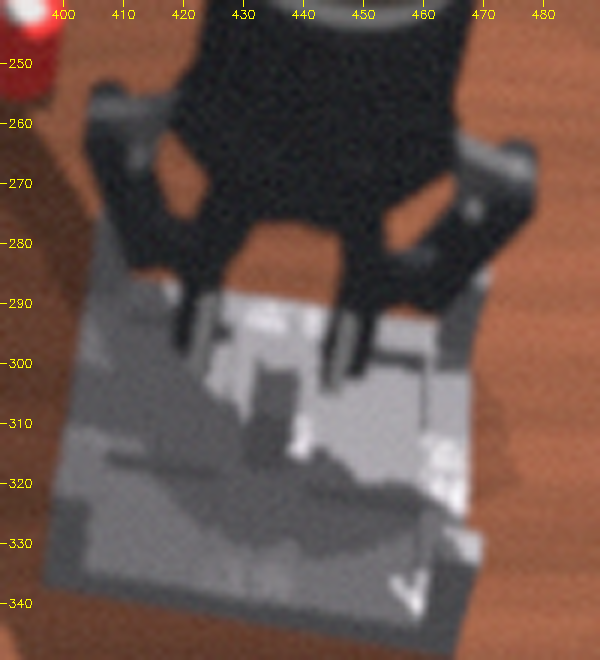

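Call:
servo_tool --targets '[[[0.15,0.3,-0.5],[0,0,0]],[[0,0,-0.6],[0,0,0]],[[0,0,-0.6],[0,0,0]],[[0,0,-0.5],[0,0,0]],[[0,0,-0.4],[0,0,0]],[[0,0,-0.2],[0,0,0]],[[0,0,0],[0,0,0]],[[0,0,0],[0,0,0]]]'

```text
time_s: 43.05
tool_pos: [0.5853, 0.2501, 0.0195]
eef_rot: [-179.9, 0.0, 169.3]
contact_force: [-0.3, 0.5, -0.1]
width: 0.034
```

```bash
python3 look.py G scene 390 240 490 350 6
```

```text
43.15 [0.5855 0.2502 0.0198] [-1.7993e+02  3.0000e-02  1.6934e+02] [-1.2 -0.5 -0. ] 0.0342
```

View pics/G_0.png

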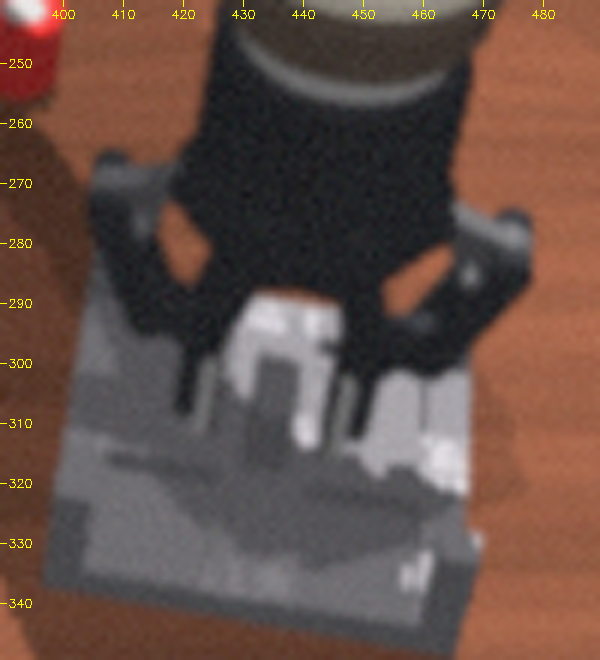

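Call:
servo_tool --targets '[[[-0.08,0,-0.2],[0,0,0]],[[0,0,0],[0,0,0]]]'

```text
time_s: 43.32
tool_pos: [0.5844, 0.2501, 0.0173]
eef_rot: [-179.9, 0.0, 169.3]
contact_force: [-0.2, 1.0, -0.8]
width: 0.0338
```

Call:
servo_tool --targets '[[[0,0,0],[0,0,0]],[[0,0,0],[0,0,0]],[[0,0,0],[0,0,0]],[[0,0,0],[0,0,0]],[[0,0,0],[0,0,0]],[[0,0,0],[0,0,0]]]' --fingers 0

```text
time_s: 43.82
tool_pos: [0.5846, 0.2502, 0.0176]
eef_rot: [-179.9, 0.0, 169.3]
contact_force: [-0.2, -0.0, 3.0]
width: 0.0126
```

Call:
servo_tool --targets '[[[0,0,0.3],[0,0,0]],[[0,0,0.7],[0,0,0]],[[0,0,1.2],[0,0,0]],[[0,0,1.8],[0,0,0]],[[0,0,2.2],[0,0,0]],[[0,0,2.2],[0,0,0]],[[0,0,2.2],[0,0,0]],[[0,0,2.2],[0,0,0]],[[0,0,2.2],[0,0,0]],[[0,0,1.5],[0,0,0]],[[0,0,0.5],[0,0,0]],[[0,0,0],[0,0,0]]]'

```text
time_s: 44.82
tool_pos: [0.5851, 0.2504, 0.1896]
eef_rot: [180.0, 0.2, 169.3]
contact_force: [1.1, 0.4, -0.9]
width: 0.0128
```

Call:
servo_tool --targets '[[[-0.3,-1.0,0],[0,0,0.2]],[[-0.7,-2.0,0],[0,0,0.4]],[[-0.9,-2.6,0],[0,0,0.4]],[[-0.9,-2.6,0],[0,0,0.4]],[[-0.9,-2.6,0],[0,0,0.4]],[[-0.9,-2.6,0],[0,0,0.4]],[[-0.9,-2.6,0],[0,0,0.4]],[[-0.9,-2.6,0],[0,0,0.4]],[[-0.9,-2.6,0],[0,0,0.4]],[[-0.9,-2.6,0],[0,0,0.4]],[[-0.9,-2.6,0],[0,0,0.4]],[[-0.9,-2.6,0],[0,0,0.4]]]'

```text
time_s: 45.82
tool_pos: [0.4828, -0.0413, 0.1859]
eef_rot: [-179.9, -0.1, 174.0]
contact_force: [1.2, 0.2, -1.5]
width: 0.0128
```

Call:
servo_tool --targets '[[[-0.9,-2.6,0],[0,0,0.4]],[[-0.9,-2.6,0],[0,0,0.4]],[[-0.9,-2.6,0],[0,0,0.4]],[[-0.9,-2.6,0],[0,0,0.4]],[[-0.9,-2.6,0],[0,0,0.4]],[[-0.9,-2.6,0],[0,0,0.4]],[[-0.9,-2.6,0],[0,0,0.4]],[[-0.9,-2.6,0],[0,0,0.4]],[[-0.9,-2.1,0],[0,0,0.4]],[[-0.7,-1.5,0],[0,0,0.4]],[[0,-0.6,0],[0,0,0.1]],[[0,0,0],[0,0,0]]]'

```text
time_s: 46.82
tool_pos: [0.3955, -0.2907, 0.1861]
eef_rot: [-180.0, -0.1, 177.9]
contact_force: [0.9, -0.2, -2.4]
width: 0.0131
```

Call:
servo_tool --targets '[[[0,0,-0.7],[0,0,0]],[[0,0,-1.2],[0,0,0]],[[0,0,-1.2],[0,0,0]],[[0,0,-0.9],[0,0,0]],[[0,0,-0.5],[0,0,0]],[[0,0,0],[0,0,0]],[[0,0,0],[0,0,0]]]'

```text
time_s: 47.4
tool_pos: [0.3965, -0.2895, 0.1421]
eef_rot: [-179.9, -0.0, 178.1]
contact_force: [-0.0, 0.3, -1.3]
width: 0.0129
```

Call:
servo_tool --targets '[[[0.1,-0.2,-1.0],[0,0,0]],[[0,0,-1.4],[0,0,0]],[[0,0,-1.2],[0,0,0]],[[0,0,-0.9],[0,0,0]],[[0,0,-0.5],[0,0,0]],[[0,0,0],[0,0,0]],[[0,0,0],[0,0,0]]]'

```text
time_s: 47.98
tool_pos: [0.3975, -0.2919, 0.0925]
eef_rot: [-179.9, 0.0, 178.0]
contact_force: [-0.9, 0.4, -1.0]
width: 0.0129
```

```bash
python3 look.py H scene 110 160 230 280 6 top 405 230 495 330 7
```

```text
48.0833 [ 0.3978 -0.2921  0.0931] [-1.7989e+02  6.0000e-02  1.7804e+02] [-0.5  0.1 -1. ] 0.0126
```

View pics/H_0.png

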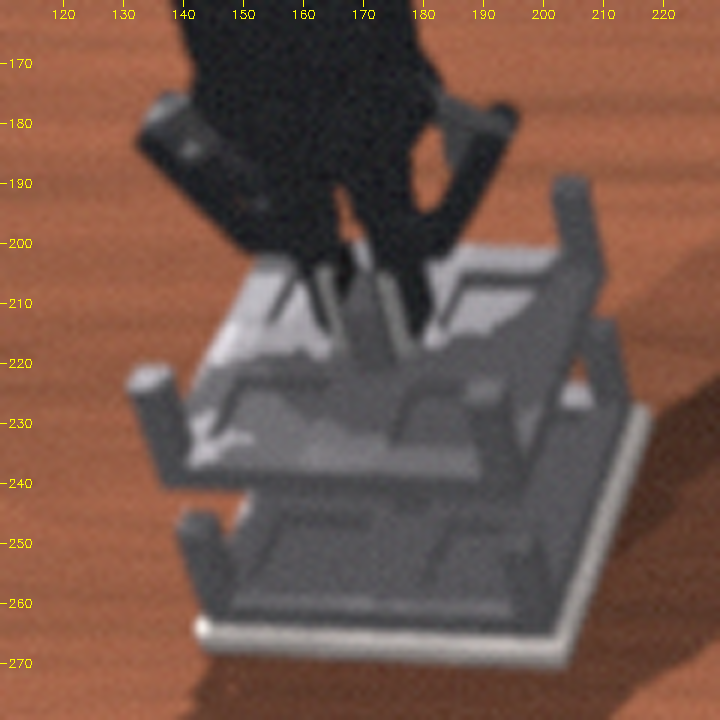

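View pics/H_1.png

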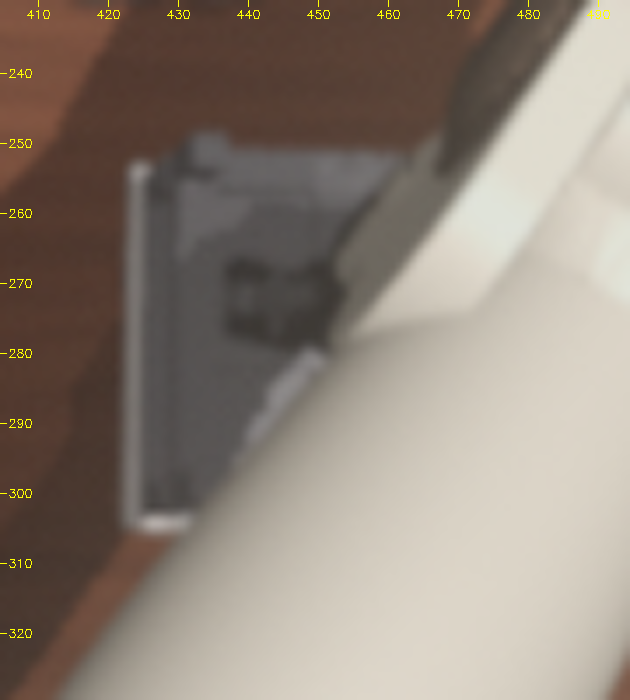

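Run:
```python
from h import *
L={"++":((190.5,225.3),(434.8,249.5)),"+-":((135.3,222.3),None),"-+":((204.5,189.5),None)}
for z in(.0755,.0735):
  for n in(("scene","top"),("scene",)):
    q,r=fitL(TM,L,z,n,(.4,-.29,0)); print(z,n,q[:2].round(4),np.degrees(q[2]).round(2),r.round(1))
L={"++":((196,248.5),(430.3,254.5)),"+-":((142.5,244.5),None),"-+":((209,213.5),None)}
for n in(("scene","top"),("scene",)):
    q,r=fitL(TM,L,.01,n,(.4,-.29,0)); print("low",n,q[:2].round(4),np.degrees(q[2]).round(2),r.round(1))
```

```text
0.0755 ('scene', 'top') [ 0.3983 -0.2916] -2.25 [-0.  -0.6 -0.3  0.4 -0.5  0.1  0.2  1. ]
0.0755 ('scene',) [ 0.3978 -0.2916] -1.96 [ 0.2 -0.8 -0.3  0.1  0.1  0.8]
0.0735 ('scene', 'top') [ 0.3968 -0.2922] -2.45 [-0.1 -0.2 -0.1  1.1 -0.3  0.3  0.3  1.4]
0.0735 ('scene',) [ 0.3954 -0.2926] -1.98 [ 0.1 -0.8 -0.2  0.1  0.1  0.9]
low ('scene', 'top') [ 0.3959 -0.2925] -2.78 [-0.3 -0.5  0.3  0.   0.   0.7  0.5 -0.1]
low ('scene',) [ 0.3957 -0.2927] -2.9 [-0.4 -0.6 -0.1  0.6  0.5 -0.1]
```

Call:
servo_tool --targets '[[[-0.12,-0.08,-0.4],[0,0,0]],[[0,0,-0.5],[0,0,0]],[[0,0,-0.4],[0,0,0]],[[0,0,-0.2],[0,0,0]],[[0,0,-0.1],[0,0,0]],[[0,0,0],[0,0,0]],[[0,0,0],[0,0,0]]]'

```text
time_s: 48.67
tool_pos: [0.3963, -0.2927, 0.0764]
eef_rot: [-179.9, 0.0, 178.0]
contact_force: [0.6, -0.6, -2.7]
width: 0.0127
```

```bash
python3 look.py I scene 110 160 230 280 6 top 405 230 495 330 7
```

```text
48.7667 [ 0.3964 -0.2928  0.0766] [-1.7991e+02  2.0000e-02  1.7804e+02] [-0.2 -0.8 -2.5] 0.0129
```

View pics/I_0.png

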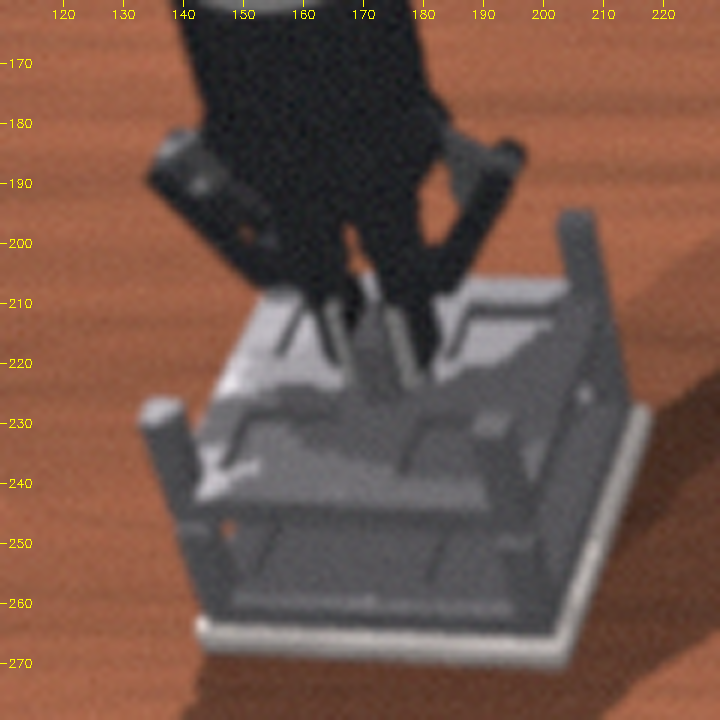

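View pics/I_1.png

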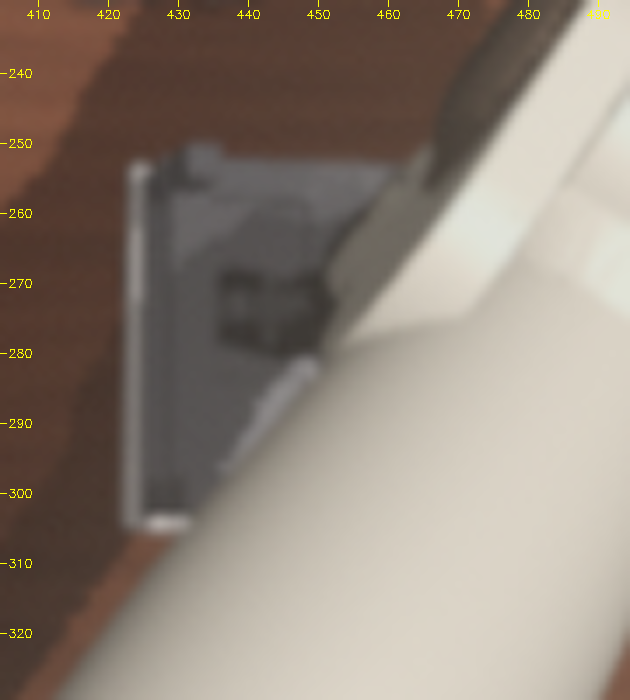

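Call:
servo_tool --targets '[[[0,0,-0.12],[0,0,0]],[[0,0,-0.12],[0,0,0]],[[0,0,-0.06],[0,0,0]],[[0,0,0],[0,0,0]],[[0,0,0],[0,0,0]]]'

```text
time_s: 49.18
tool_pos: [0.3964, -0.2927, 0.0736]
eef_rot: [-179.9, 0.0, 178.0]
contact_force: [-0.4, 0.9, 1.7]
width: 0.013
```

Call:
servo_tool --targets '[[[0,0,-0.06],[0,0,0]],[[0,0,0],[0,0,0]],[[0,0,0],[0,0,0]]]'

```text
time_s: 49.43
tool_pos: [0.3964, -0.2927, 0.0736]
eef_rot: [-179.9, 0.0, 178.0]
contact_force: [-2.5, 1.1, 6.7]
width: 0.0128
```

Call:
servo_tool --targets '[[[0,0,0],[0,0,0]],[[0,0,0],[0,0,0]],[[0,0,0],[0,0,0]],[[0,0,0.3],[0,0,0]],[[0,0,0.8],[0,0,0]],[[0,0,1.6],[0,0,0]],[[0,0,2.2],[0,0,0]],[[0,0,2.5],[0,0,0]],[[0,0,2.5],[0,0,0]],[[0,0.8,1],[0,0,0]],[[0.4,1.6,0],[0,0,0.6]],[[0.8,2.4,0],[0,0,0.6]]]' --fingers 0.4

```text
time_s: 50.43
tool_pos: [0.4083, -0.245, 0.1828]
eef_rot: [-179.9, 0.1, 179.1]
contact_force: [0.1, 0.6, -0.5]
width: 0.034
```

Call:
servo_tool --targets '[[[0.8,2.6,0],[0,0,0.8]],[[0.8,2.6,0],[0,0,0.8]],[[0.8,2.6,0],[0,0,0.8]],[[0.8,2.6,0],[0,0,0.8]],[[0.8,2.6,0],[0,0,0.8]],[[0.8,2.6,0],[0,0,0.8]],[[0.8,2.4,0],[0,0,0.8]],[[0.7,1.2,0],[0,0,0.8]],[[0.4,0.6,0],[0,0,0]],[[0,0,0],[0,0,0]]]'

```text
time_s: 51.27
tool_pos: [0.4757, -0.0455, 0.1816]
eef_rot: [-179.9, -0.0, -174.3]
contact_force: [-0.3, -0.6, 0.1]
width: 0.0342
```

```bash
python3 look.py J scene 110 160 230 280 6 top 405 230 495 330 7 scene 230 190 340 290 6
```

```text
51.3667 [ 0.4751 -0.0469  0.1817] [-1.7991e+02 -2.0000e-02 -1.7436e+02] [-0.6 -0.8 -0.4] 0.0341
```

View pics/J_0.png

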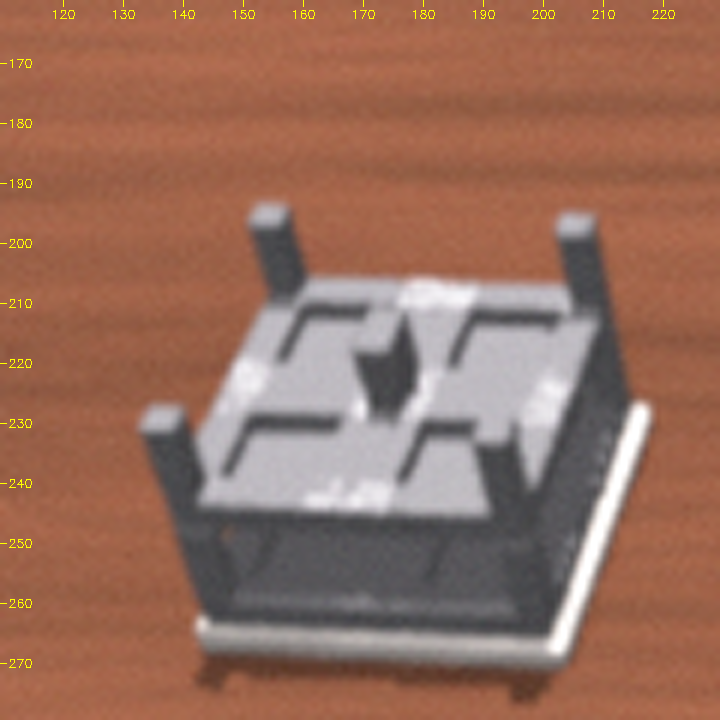

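View pics/J_1.png

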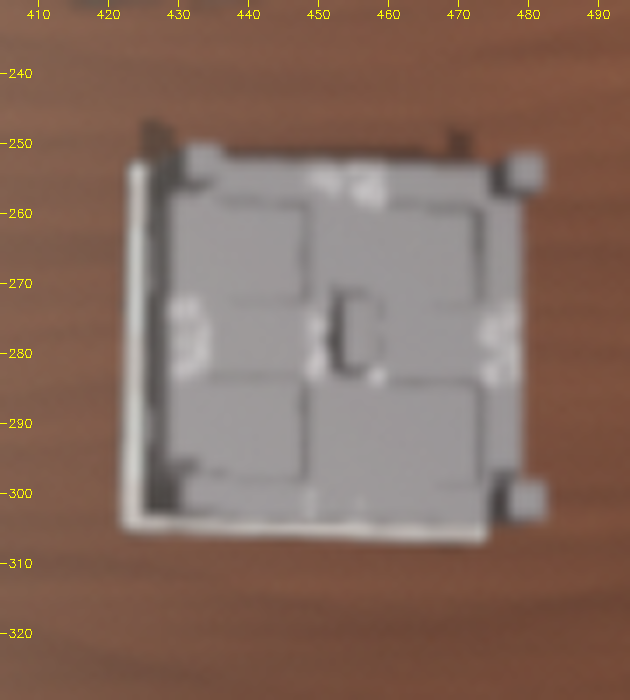

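View pics/J_2.png

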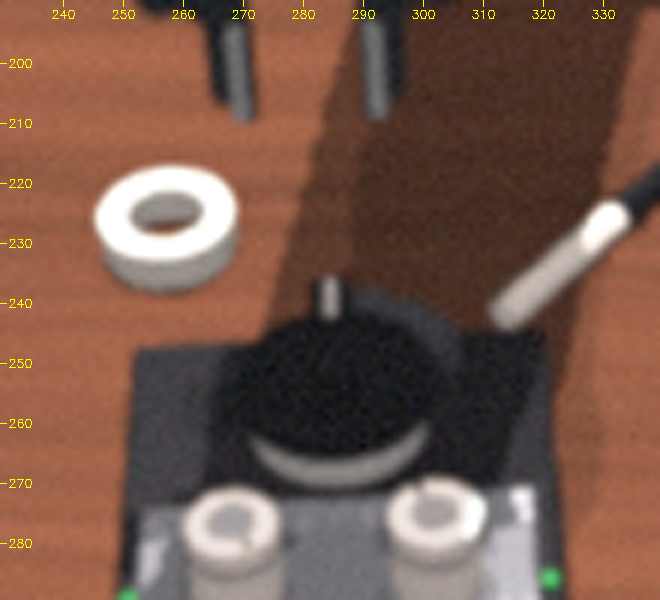

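Run:
```python
from h import *
a=np.radians(np.arange(0,360,5)); k=np.array([.4766,-.0454,.069])
for n in("top","scene"):
    p=proj(n,k+.034*np.c_[np.cos(a),np.sin(a),0*a]); print(n,p.min(0).round(1),p.max(0).round(1))
    c,s=np.cos(np.radians(5.45)),np.sin(np.radians(5.45))
    print(proj(n,[[k[0]+c*x-s*y,k[1]+s*x+c*y,.093] for x in(-.023,.023) for y in(-.007,.007)]).round(1).tolist())
t=cv2.imread("pics/top_v.png"); crop(cv2.convertScaleAbs(t,alpha=2.2),330,222,382,274,11,"knob.png")
s=cv2.imread("pics/scene_v.png"); crop(cv2.convertScaleAbs(s,alpha=2.2),255,230,320,280,10,"knobs.png")
```

```text
top [341.2 232.7] [368.4 259.6]
[[359.1, 253.6], [353.4, 254.1], [357.1, 235.2], [351.4, 235.7]]
scene [268.7 240.4] [302.  263.2]
[[281.2, 235.4], [288.0, 235.1], [281.0, 250.7], [288.1, 250.4]]
```

View pics/knob.png

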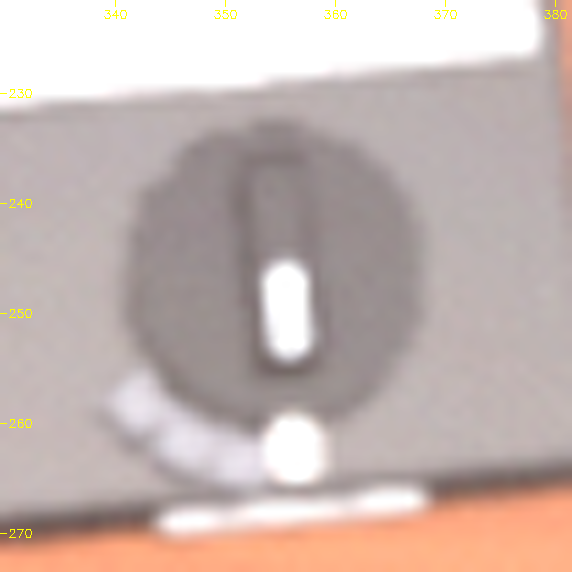

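View pics/knobs.png

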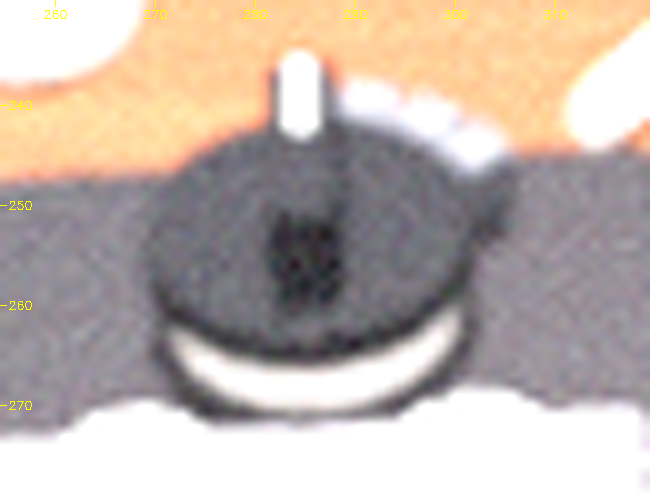

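Call:
servo_tool --targets '[[[0.15,0.12,-1.0],[0,0,-0.2]],[[0,0,-1.5],[0,0,0]],[[0,0,-1.8],[0,0,0]],[[0,0,-1.5],[0,0,0]],[[0,0,-1.2],[0,0,0]],[[0,0,-0.6],[0,0,0]],[[0,0,0],[0,0,0]],[[0,0,0],[0,0,0]],[[0,0,0],[0,0,0]]]'

```text
time_s: 52.12
tool_pos: [0.4772, -0.0457, 0.1067]
eef_rot: [-179.9, 0.1, -174.6]
contact_force: [-0.2, -0.5, -0.0]
width: 0.0343
```

```bash
python3 look.py K scene 230 190 340 290 6; python3 -c "
from h import *
print(proj('scene',[[.4766,-.0454,.106],[.4876,-.0454,.106]]))"
```

```text
52.2167 [ 0.4773 -0.0456  0.1067] [-1.7990e+02  9.0000e-02 -1.7456e+02] [-0.2 -0.7  0.3] 0.034
[[284.15685622 237.97021777]
 [283.62263535 241.65651823]]
```

View pics/K_0.png

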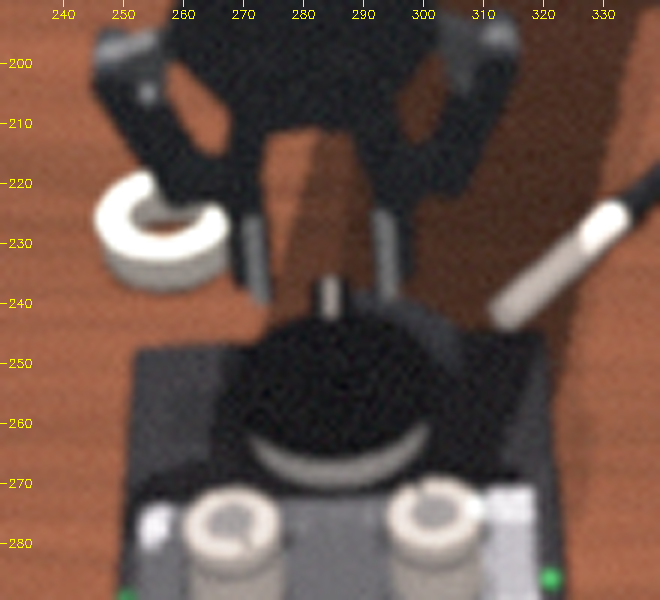

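Call:
servo_tool --targets '[[[-0.05,0,-0.6],[0,0,0]],[[0,0,-0.8],[0,0,0]],[[0,0,-0.8],[0,0,0]],[[0,0,-0.5],[0,0,0]],[[0,0,-0.3],[0,0,0]],[[0,0,0],[0,0,0]],[[0,0,0],[0,0,0]]]'

```text
time_s: 52.8
tool_pos: [0.4762, -0.0455, 0.0756]
eef_rot: [-179.9, -0.0, -174.6]
contact_force: [-0.9, -0.5, 0.5]
width: 0.0344
```

Call:
servo_tool --targets '[[[0,0,0],[0,0,0]],[[0,0,0],[0,0,0]],[[0,0,0],[0,0,0]],[[0,0,0],[0,0,0]],[[0,0,0],[0,0,0]],[[0,0,0],[0,0,0]]]' --fingers 0

```text
time_s: 53.3
tool_pos: [0.4765, -0.0453, 0.0761]
eef_rot: [-179.9, 0.0, -174.5]
contact_force: [-1.0, 2.4, 2.3]
width: 0.0125
```

Gripped. Press down slowly.

Call:
servo_tool --targets '[[[0,0,-0.2],[0,0,0]],[[0,0,-0.2],[0,0,0]],[[0,0,-0.2],[0,0,0]],[[0,0,-0.1],[0,0,0]],[[0,0,0],[0,0,0]],[[0,0,0],[0,0,0]]]'

```text
time_s: 53.8
tool_pos: [0.4766, -0.0453, 0.0694]
eef_rot: [-179.9, 0.1, -174.5]
contact_force: [-1.5, 3.7, 9.5]
width: 0.0124
```

Call:
servo_tool --targets '[[[0,0,-0.05],[0,0,0]],[[0,0,-0.05],[0,0,0]],[[0,0,0],[0,0,0]],[[0,0,0],[0,0,0]]]'

```text
time_s: 54.13
tool_pos: [0.4767, -0.0453, 0.0693]
eef_rot: [-179.9, 0.1, -174.5]
contact_force: [-4.1, 3.7, 16.5]
width: 0.0125
```

Call:
servo_tool --targets '[[[0,0,0],[0,0,-3]],[[0,0,0],[0,0,-5]],[[0,0,0],[0,0,-5]],[[0,0,0],[0,0,-5]],[[0,0,0],[0,0,-5]],[[0,0,0],[0,0,0]],[[0,0,0],[0,0,0]]]'

```text
time_s: 54.72
tool_pos: [0.4767, -0.0448, 0.0693]
eef_rot: [180.0, 0.1, 162.4]
contact_force: [-4.9, 7.0, 17.2]
width: 0.0121
```

Call:
servo_tool --targets '[[[0,0,0],[0,0,-5]],[[0,0,0],[0,0,-5]],[[0,0,0],[0,0,-5]],[[0,0,0],[0,0,-5]],[[0,0,0],[0,0,-5]],[[0,0,0],[0,0,-5]],[[0,0,0],[0,0,-5]],[[0,0,0],[0,0,-5]],[[0,0,0],[0,0,-3]],[[0,0,0],[0,0,0]],[[0,0,0],[0,0,0]]]'

```text
time_s: 55.63
tool_pos: [0.4774, -0.0439, 0.0693]
eef_rot: [179.8, -0.1, 119.5]
contact_force: [-0.7, 12.8, 15.8]
width: 0.0128
```

```bash
python3 look.py M scene 230 190 340 290 6; python3 -c "
from workcell import r
print(r.state()['ft_torque'],r.state()['joints'])"
```

```text
55.7333 [ 0.4774 -0.0439  0.0693] [ 1.7983e+02 -8.0000e-02  1.1951e+02] [-0.7 12.3 14.3] 0.0122
[2.7418954  0.34060942 0.03950415] [ -5.3525733   -4.8032605  -17.63396756  77.07590587   0.1594498
  55.13629777]
```

View pics/M_0.png

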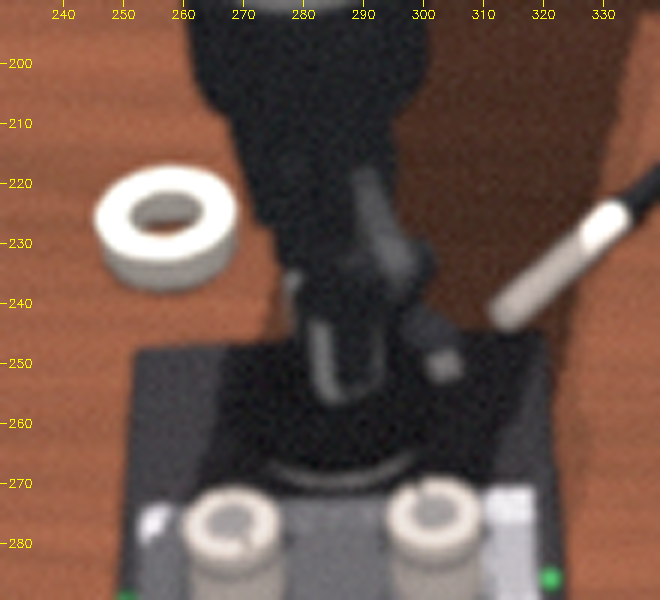

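Call:
servo_tool --targets '[[[0,0.08,0],[0,0,-1]],[[0,0,0],[0,0,-1]],[[0,0,0],[0,0,-1]],[[0,0,0],[0,0,-1]],[[0,0,0],[0,0,0]],[[0,0,0],[0,0,0]]]'

```text
time_s: 56.23
tool_pos: [0.4774, -0.0437, 0.0693]
eef_rot: [179.9, -0.0, 115.5]
contact_force: [-1.2, 8.6, 15.5]
width: 0.0125
```

```bash
python3 -c "
from workcell import r
s=r.state();print(s['ft_torque'],s['eef_rot'],s['tool_pos'])"
```

```text
[1.94677905 0.25886761 0.29019759] [ 1.79868458e+02 -2.18778815e-02  1.15514031e+02] [ 0.47744357 -0.04367272  0.06927176]
```

Call:
servo_tool --targets '[[[0,0,0],[0,0,-1]],[[0,0,0],[0,0,0]],[[0,0,0],[0,0,0]]]'

```text
time_s: 56.48
tool_pos: [0.4774, -0.0437, 0.0693]
eef_rot: [179.9, -0.0, 114.5]
contact_force: [-0.1, 8.8, 14.5]
width: 0.0129
```

```bash
python3 -c "
from workcell import r
s=r.state();print(s['ft_torque'],s['eef_rot'],s['tool_pos'])"
```

```text
[1.9152594  0.27430941 0.59197613] [ 1.79870482e+02 -2.44797583e-02  1.14535372e+02] [ 0.4774418  -0.04366878  0.06926975]
```

Call:
servo_tool --targets '[[[0,0,0],[0,0,0]],[[0,0,0],[0,0,0]],[[0,0,0],[0,0,0]],[[0,0,0.2],[0,0,0]],[[0,0,0.3],[0,0,0]],[[0,0,0.6],[0,0,0]],[[0,0,1.2],[0,0,0]],[[0,0,2],[0,0,0]],[[0,0,2.5],[0,0,0]],[[0,0,2.5],[0,0,0]],[[0,0,2.0],[0,0,0]],[[-0.4,1,0.5],[0,0,0]]]' --fingers 0.4

```text
time_s: 57.48
tool_pos: [0.4737, -0.0355, 0.1901]
eef_rot: [179.8, 0.2, 114.4]
contact_force: [0.7, 0.2, -0.2]
width: 0.0343
```

Call:
servo_tool --targets '[[[-0.6,2,0],[0,0,0]],[[-0.6,2.5,0],[0,0,0]],[[-0.6,2.8,0],[0,0,0]],[[-0.6,2.8,0],[0,0,0]],[[-0.6,2.8,0],[0,0,0]],[[-0.6,2.8,0],[0,0,0]],[[-0.6,2.8,0],[0,0,0]],[[-0.6,2.8,0],[0,0,0]],[[-0.6,2.8,0],[0,0,0]],[[-0.6,2.5,0],[0,0,0]],[[-0.3,1.5,0],[0,0,0]],[[0,0.5,0],[0,0,0]]]'

```text
time_s: 58.48
tool_pos: [0.4082, 0.2534, 0.1858]
eef_rot: [-179.9, -0.0, 114.6]
contact_force: [-0.9, -0.7, 0.9]
width: 0.0338
```

```bash
python3 look.py N
python3 - <<'E'
from h import *
t=cv2.imread("pics/top_N.png"); crop(cv2.convertScaleAbs(t,alpha=1.8),330,222,382,274,11,"knob2.png")
s=cv2.imread("pics/scene_N.png"); crop(cv2.convertScaleAbs(s,alpha=1.8),245,230,335,350,5,"knobs2.png")
E
```

```text
58.5833 [0.4089 0.2519 0.1857] [-1.7989e+02  2.0000e-02  1.1455e+02] [-0.3  0.1 -0.5] 0.0343
```

View pics/scene_N.png

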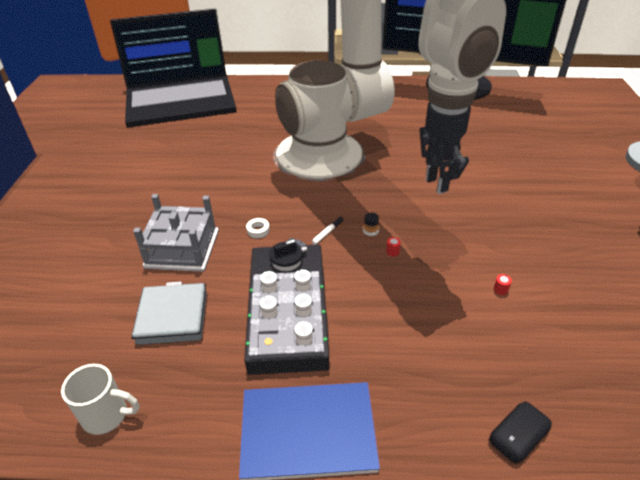

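View pics/knob2.png

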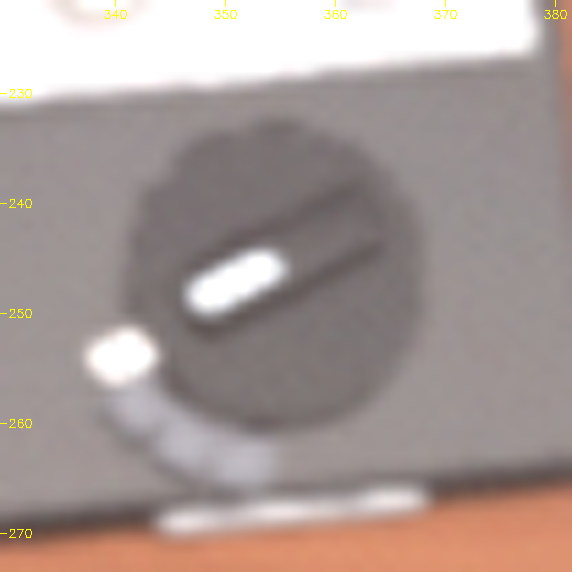

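View pics/knobs2.png

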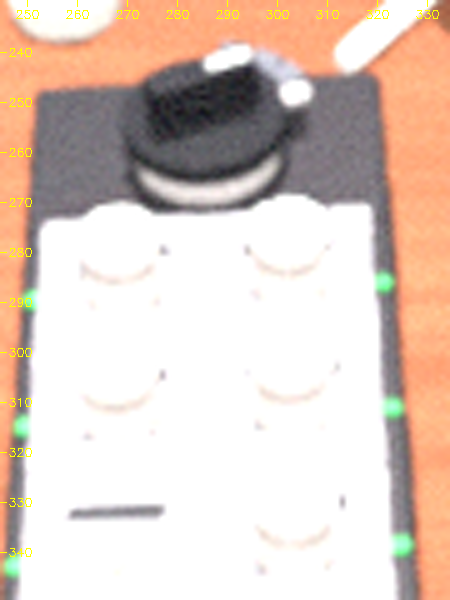

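View pics/top_N.png

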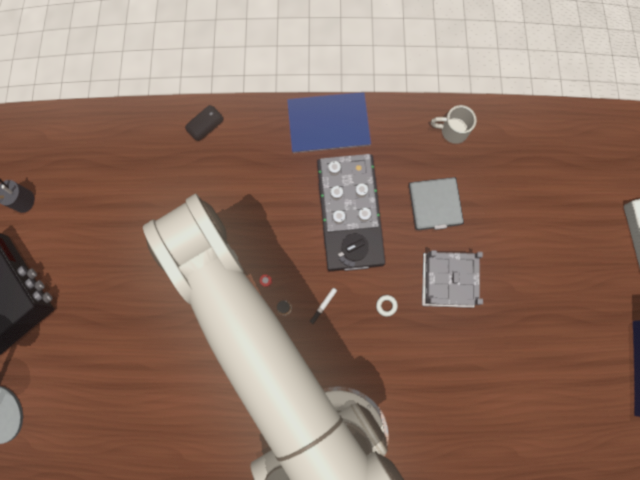

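Run:
```python
from h import *
for d in(60,68.75):
  for z in(.093,.086):
    a=np.radians(5.45-d); c,s=np.cos(a),np.sin(a)
    for n in("top","scene"):
      print(d,z,n,proj(n,[[.4766+c*x,-.0454+s*x,z] for x in(-.023,0,.023)]).round(1).tolist())
for n,f in(("top","v"),("top","N"),("scene","v"),("scene","N")):
    im=cv2.imread(f"pics/{n}_{f}.png"); crop(cv2.convertScaleAbs(im,alpha=2.2),*((330,222,382,274) if n=="top" else (255,230,320,280)),9,f"k_{n}_{f}.png")
```

```text
60 0.093 top [[347.7, 250.0], [355.3, 244.6], [362.8, 239.2]]
60 0.093 scene [[294.4, 238.6], [284.6, 242.8], [274.6, 247.1]]
60 0.086 top [[347.6, 250.4], [355.1, 245.1], [362.6, 239.7]]
60 0.086 scene [[294.6, 241.1], [284.8, 245.4], [274.8, 249.7]]
68.75 0.093 top [[346.9, 248.8], [355.3, 244.6], [363.6, 240.4]]
68.75 0.093 scene [[295.2, 239.6], [284.6, 242.8], [273.8, 246.1]]
68.75 0.086 top [[346.8, 249.2], [355.1, 245.1], [363.4, 240.9]]
68.75 0.086 scene [[295.3, 242.1], [284.8, 245.4], [274.1, 248.7]]
```

View pics/k_scene_N.png

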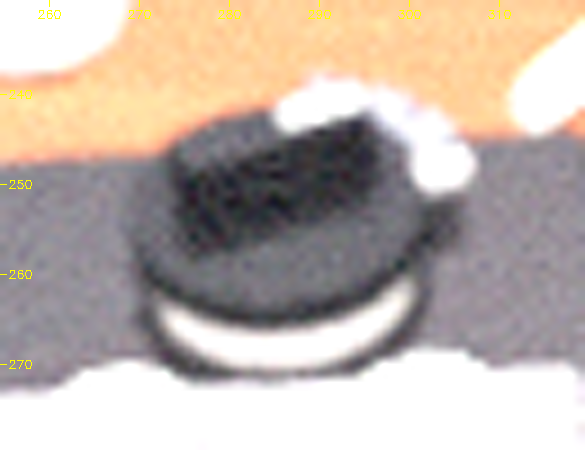

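Run:
```python
from workcell import r
s=r.state(); print(s["time_s"],abs(s["qd"]).max()); print(r.close_job())
```

```text
58.5833 2.0878012202716656
the job is handed in; nothing more can be done
None
```

The job is done and handed in at 58.6 s of robot time.

- **Pods:** all four white pods are out of the trays and in the rack, one to a pocket, next to the one already there. The red look-alikes were left alone.
- **Trays:** both emptied trays are stacked on the stand.
- **Charger:** only after the pods and trays were done, I gripped the knob, pressed it fully and turned it about 70°. The moment rose against the stop, 0.04 to 0.59 N m. I then let it go.

**Last checks:** in the final pictures all five pods stand upright at floor level. The knob is up again, and its bar matches the end-stop angle. The lower tray measured within about 2 mm and under half a degree of square with the stand. The upper tray's posts line up with the lower tray's in the pictures.

**What disagreed or went wrong:**
- The two cameras differed by 1 to 4 mm, and tool readings drifted 1 to 2 mm. I corrected from the pictures before each placing.
- Early on I turned the wrist the wrong way and the last joint came to its limit (179.9° of 180°). The tool swung about 15 cm off course over the desk, touched nothing, and I turned back.
- During the knob turn there was up to about 13 N of sideways load from a slight misalignment with its axis. I eased it by shifting the tool slightly.
- I saw no sign of either tray being knocked.

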